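# Restock the first-aid station tray

## Task

Restock the blue first-aid tray from the things on the cardboard sheet: put the roll of tape over its post, the carton of plasters flat down in its rectangular pocket, the torch lying in its two V-shaped supports, and one wash cup standing upright in its round ring, each seated fully home. Take the cup off the top of the stack by itself, leaving the other cups nested and standing where they are, and do not knock over or push away the white bottle near the tray.

Things in the scene. Friction and masses are not known exactly. Their poses are not given: they have to be found in the camera images.
- tape: roll of white sticking tape lying flat, a ring of 58 mm outside diameter, 36 mm bore, 25 mm high, 60 g. Lies on the 3 mm thick cardboard sheet. Origin: centre of its underside, z up. May be gripped across its outside.
- carton: white carton of plasters with a green band, 96 mm long (its x), 40 mm wide (its y), 48 mm high, 90 g, standing on the cardboard sheet on its 96 x 40 mm face. Origin: centre of its underside, z up.
- torch: slim black torch lying on the cardboard sheet, 116 mm long, round barrel 26 mm in diameter, with a six-sided head 20 mm long at its lens end (26 mm across the flats); 120 g. Origin: on its axis at mid-length, so 13 mm above what it lies on; its x runs along it, towards the lens.
- cup_top: uppermost of three equal white wash cups nested on the cardboard sheet: 44 mm high, foot 38 mm wide, wall 2 mm, thickened rim 66 mm outside and 6 mm deep, 30 g. Each nested cup stands 16 mm higher, loose in the next, so the next rim's top lies 16 mm below this one's. Origin: centre of the foot's underside, z up; rim top 44 mm above it (79 mm above the counter at the start).
- cup_mid: second cup of the stack, directly under the top one, same shape and origin. It sits in a third, lowest cup that stands on the sheet. Both stay where they are.
- spindle: white holder on a fixed grey plate, 130 mm square, 4 mm thick, in a cell of the blue tray (tray walls end 30 mm above the counter). Origin: centre of plate underside, z up. A round-ended upright post, 16 mm in diameter, stands at the centre, its tip 38 mm above the origin: the roll of tape goes over it, flat on the plate, its origin then 4 mm above this one.
- pocket: white holder on a fixed grey plate, 130 mm square, 4 mm thick, in a cell of the blue tray (tray walls end 30 mm above the counter). Origin: centre of plate underside, z up. Central rectangular pocket, inside 116 mm long (its x) by 60 mm wide (its y), walls 4 mm thick ending 22 mm above the origin: the carton goes in lengthwise, either way round, its origin then 4 mm above this one.
- ring: white holder on a fixed grey plate, 130 mm square, 4 mm thick, in a cell of the blue tray (tray walls end 30 mm above the counter). Origin: centre of plate underside, z up. Upright round ring at the centre, 58 mm inside, 66 mm outside, its edge 20 mm above the origin: the cup stands inside it, its origin then 4 mm above this one.
- cradle: white holder on a fixed grey plate, 130 mm square, 4 mm thick, in a cell of the blue tray (tray walls end 30 mm above the counter). Origin: centre of plate underside, z up. Two V supports 8 mm thick stand 27 mm either side of the centre along x, open to 50 mm, ending 37 mm above the origin. The torch lies in both along x, either way round, its axis 30 mm above the origin. Fingers fit between them (46 mm).
- bottle: bystander: upright white plastic bottle with a blue cap, 44 mm in diameter and 130 mm high, loose on the counter beyond the gap between tray and sheet. Origin: centre of its underside.
There are look-alikes about, which are no part of the job. Leave any pink or turquoise look-alike of the cup_top alone.

How it is judged:
By the outcome, as a careful person would: the job done as asked, in the order asked, and still so for the second after the job is handed in, with the robot touching nothing.
It also fails if it takes over 128 s, if anything falls off the work surface, if the arm or the gripper's body presses on something with over 40 N, if the wrist force passes 120 N, or if a joint passes its speed limit or range.

## Robot

A 7-joint arm with a two-finger parallel gripper is mounted at the origin on the work surface. World frame = base frame: x ahead of the robot, y to its left, z up, the work surface at z = 0. Lengths are in m, angles in rad, forces in N, time in s.
With the tool pointing down it reaches from about 0.425 to 0.825 m from the base axis. Payload 3.6 kg.
Tool frame: the origin (TCP) lies midway between the tips of the shut fingers; the grasp point (between the pads) lies 19 mm behind it; z points along the fingers, y is the direction in which the jaws open and shut (so a half turn about z gives the same grasp; the last joint's range is limited). The gripper opens to 93 mm and grips with 3 to 60 N. Pads are 15 mm wide; open, the fingers measure 128 mm over their backs; the gripper's body (75 mm by 188 mm) begins 65 mm behind the grasp point.
Start: joints at [1.183, 0.615, -0.013, 1.423, 0.008, 1.103, -0.04], TCP at [0.229, -0.608, 0.219] pointing down, gripper open.
Joint ranges: [-3.12, 3.12], [-0.3, 2.06], [-1.34, 1.32], [0.26, 2.42], [-1.36, 4.5], [0.01, 1.98], [-2.84, 2.84]. Speed limits (rad/s): [2.79, 2.79, 3.14, 3.14, 3.14, 3.14, 3.14].

## Interface

Orientations are given as a unit quaternion [x, y, z, w].
In Python, from rig import r gives the robot as it stands.
- The arm moves only by the tool step_arm, never from a script. Its arguments are lists of equal length, an entry for each row: "slide": the shift along the tool's x, y, z in m, a list of three; "rot": the turn, a rotation vector about the tool's x, y, z in rad, a list of three. In form: {"slide": [[x, y, z], ...], "rot": [[ax, ay, az], ...]}. A call has exactly 8 rows; each row is the pose to reach, as a shift and turn from the pose measured when the call began, along the tool's axes at that moment; what a row does not reach only later rows make up. A row lasts 1/10 s, in which the tool goes at most 50 mm and 8.59 degrees, less where a joint would pass 70% of its speed; a pose out of reach is approached as far as the arm can. A call with a gripper value outside its range is refused whole. "claw" is the gripper's target within -1 to 1 (fully open at 1, half-way at 0, shut at -1), set as the call begins (left out, the last holds). The fingers move at their own pace and stop on an object; "grip_force" is the grip in N (left out, the last holds). Time passes only in rows, so rows that repeat a pose let the fingers close, or fill a call up. It gives the time, the measured TCP pose, the force and the opening at its end, in the units of the state.
- r.get_obs(): the state, without advancing time (a new reading comes with each control period).
- r.capture(name): name is "side" or "top" or "wrist"; returns a dict with "color" (384x512x3 uint8, red, green, blue), "camera_matrix" (3x3 intrinsics, pixels), "camera_from_world" (4x4, takes a point from world to camera coordinates); the wrist camera has in their place "T_tool_cam" (4x4, takes a point from camera to tool coordinates, whose origin is the TCP and whose axes are the flange's). Camera axes: x right, y down, z forward; pixel columns grow to the right and rows downward; lengths in m; the calibration is good to about 2 mm. A picture is of the moment at which its call begins: read the wrist's pose just before it. There is no depth.
- r.close_job(): hands the job in, once; it reports no verdict.
The state is a dict: "clock": time; "joint_pos": joint angles; "qd": joint speeds; "tau": joint torques, N m; "eef_pos": TCP position; "tcp_rot": TCP orientation; "contact_force": force on the tool from outside, world axes, zero at the start; "torque": the same for the moment, N m; "opening": finger opening in m.
Only numpy, scipy, OpenCV 4.12 (cv2) and the standard library are available. Lean on these libraries where they do the work, as an engineer would, in place of code of your own. Each camera call takes 0.05 s, during which the arm holds its last target.

## Working session

There is one attempt and no reset: what is moved stays moved. The work goes in short steps, Python scripts to look and compute and a tool call to move; the robot and the scene stay as the last step left them, time stands still between calls to the robot, and variables do not carry over. Pictures are saved under pics/ and viewed, and the job is handed in when it is done.

Besides the shell and the picture viewer there is one more tool, called after "Call:" as name(argument=value, ...) on one line, values as JSON. step_arm: Moves the arm, as the interface text tells. Its arguments: {"type":"object","properties":{"slide":{"type":"array","items":{"type":"array","items":{"type":"number"}}},"rot":{"type":"array","items":{"type":"array","items":{"type":"number"}}},"claw":{"type":"number"},"grip_force":{"type":"number"}},"required":["slide","rot"]}

```bash
ls -la; mkdir -p pics; python3 - <<'E'
from rig import r
import cv2,json
o=r.get_obs(); print(o)
for n in ["side","top","wrist"]:
    c=r.capture(n); cv2.imwrite(f"pics/{n}0.png",c["color"][:,:,::-1])
    print(n,{k:v.tolist() for k,v in c.items() if k!="color" and hasattr(v,'tolist')})
E
```

```text
total 12
drwxr-xr-x  3 agent agent 4096 Dec  6 19:24 .
drwxr-xr-x 23 root  root  4096 Dec  6 19:24 ..
drwxr-xr-x  2 agent agent 4096 Dec  6 19:24 pics
{'clock': 0.0, 'joint_pos': array([ 1.18349513,  0.61588778, -0.01260368,  1.42486393,  0.00808008,
        1.10340808, -0.04039438]), 'qd': array([-0.00014446, -0.00041703,  0.00070655,  0.00167093, -0.00045949,
       -0.00102169,  0.00023326]), 'tau': array([ 3.40329962e-05, -4.58935261e+01,  2.08657840e-01, -1.65743279e+01,
       -6.11530524e-02,  2.03286507e-02,  2.17988922e-04]), 'eef_pos': array([ 0.22919706, -0.6074154 ,  0.2175132 ]), 'tcp_rot': array([ 9.83766403e-01,  1.79449379e-01, -2.38228863e-04, -1.23594270e-03]), 'contact_force': array([ 0.16703864, -0.32134937,  0.25328094]), 'torque': array([-0.00758145,  0.03324516,  0.04521591]), 'opening': 0.09326459046188465}
side {'camera_matrix': [[396.58051680152136, 0.0, 257.0685001292205], [0.0, 396.58051680152136, 190.33238569916844], [0.0, 0.0, 1.0]], 'camera_from_world': [[-0.9807728089515347, -0.19482342530292487, -0.011337114913077243, 0.6042721930081967], [-0.11044158
[... 359 characters left out ...]
9990210019803846, -0.04230892123672396, 0.007826163904153135], [-0.9836574824080462, -0.0051017188105651695, -0.1799775812923436, 0.6532966666489228], [0.17958553537735508, 0.04394325963428513, -0.9827604109934129, 0.7221538674821043], [0.0, 0.0, 0.0, 1.0]]}
wrist {'camera_matrix': [[316.5011811953174, 0.0, 249.58049617836016], [0.0, 316.5011811953174, 193.00038185238017], [0.0, 0.0, 1.0]], 'T_tool_cam': [[-0.0018238290523938435, -0.9681811990897383, -0.25024356011042687, 0.06994413095214443], [0.9999976378926174, -0.002061665131639591, 0.0006882921377977468, 0.0004319614940353489], [-0.0011823099295940032, -0.250241713681069, 0.9681826722665454, -0.16524491633484928], [0.0, 0.0, 0.0, 1.0]]}
```

View pics/top0.png

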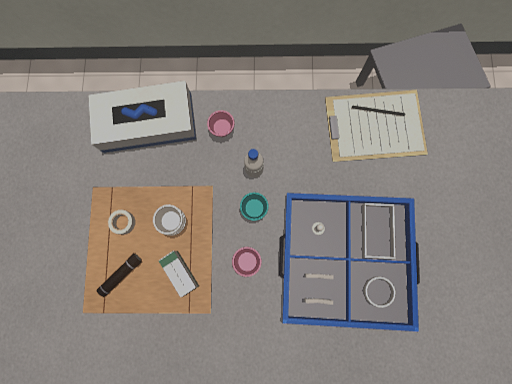

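View pics/side0.png

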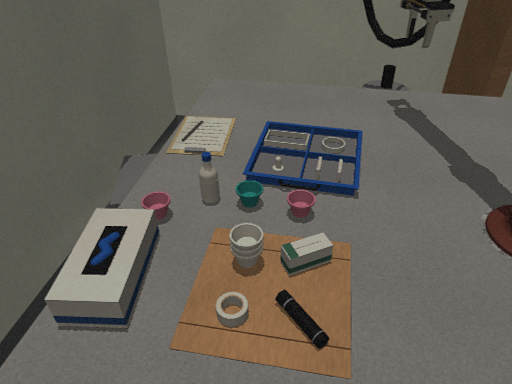

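View pics/wrist0.png

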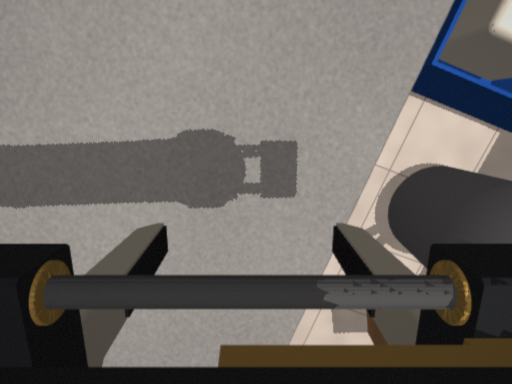

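The top view shows the tape at (120,222), the white cup stack at (170,220), the carton at (178,273) and the torch at (119,275), all on the sheet. In the tray are the spindle (318,228), pocket (380,231), cradle (318,289) and ring (380,292). The bottle is at about (253,160).

For the cup, the candidates are the white stack at (170,220), pink cups at (221,124) and (246,262), and a turquoise cup at (253,207). Only the white stack on the sheet fits, since the others are the excluded colours. I'll check this in enlarged crops.

```bash
cat > h.py <<'E'
import numpy as np, cv2
from scipy.spatial.transform import Rotation as R
def cam(r,name):
    o=r.get_obs(); c=r.capture(name)
    K=np.array(c["camera_matrix"])
    if name=="wrist":
        T=np.eye(4);T[:3,:3]=R.from_quat(o["tcp_rot"]).as_matrix();T[:3,3]=o["eef_pos"]
        W=T@np.array(c["T_tool_cam"])
    else: W=np.linalg.inv(np.array(c["camera_from_world"]))
    return c["color"],K,W
def ray(K,W,uv,z):
    d=W[:3,:3]@np.linalg.inv(K)@np.array([uv[0],uv[1],1.]); p=W[:3,3]
    return p+d*(z-p[2])/d[2]
def proj(K,W,P):
    q=np.linalg.inv(W)@np.append(P,1.); u=K@q[:3]; return u[:2]/u[2]
def plane(K,W,px,z): return np.array([ray(K,W,p,z) for p in px])
def rect(img,K,W,cx,cy,z,half=0.1,n=600):
    """metric view of plane z: image up=+x, left=+y"""
    src=np.float32([proj(K,W,[cx+a*half,cy+b*half,z]) for a,b in((1,1),(1,-1),(-1,-1),(-1,1))])
    H=cv2.getPerspectiveTransform(src,np.float32([[0,0],[n,0],[n,n],[0,n]]))
    return cv2.warpPerspective(img,H,(n,n),flags=cv2.INTER_CUBIC)
def yaw(q):
    m=R.from_quat(q).as_matrix(); return np.degrees(np.arctan2(m[1,0],m[0,0]))
def go(o,P,yawdeg):
    m=R.from_quat(o["tcp_rot"]).as_matrix()
    c,s=np.cos(np.radians(yawdeg)),np.sin(np.radians(yawdeg))
    t=np.array([[c,s,0],[s,-c,0],[0,0,-1.]])
    print("slide",np.round(m.T@(np.array(P)-o["eef_pos"]),4),"rot",np.round(R.from_matrix(m.T@t).as_rotvec(),3),
     "| at",np.round(o["eef_pos"],4),"yaw",round(yaw(o["tcp_rot"]),1),"F",np.round(o["contact_force"],1),"op",round(o["opening"],4),"t",round(o["clock"],2))
E
python3 - <<'E'
from h import *; from rig import r
img,K,W=cam(r,"top"); print(W[:3,3])
a=cv2.resize(img[175:325,75:275],None,fx=4,fy=4,interpolation=cv2.INTER_CUBIC); cv2.imwrite("pics/a.png",a[:,:,::-1])
a=cv2.resize(img[185:335,270:425],None,fx=4,fy=4,interpolation=cv2.INTER_CUBIC); cv2.imwrite("pics/b.png",a[:,:,::-1])
for n,uv,z in [("tape",(120,222),.028),("stack",(170,220),.079),("carton",(178,273),.051),("torch",(119,275),.016),("spindle",(318,228),.038),("pocket",(380,231),.022),("cradle",(318,289),.03),("ring",(380,292),.02),("bottle",(253,155),.13)]:
    p=ray(K,W,uv,z); print(n,p.round(3),np.hypot(*p[:2]).round(3))
E
```

```text
[ 0.51283063 -0.02058236  0.8276141 ]
tape [0.6   0.312 0.028] 0.676
stack [0.6   0.18  0.079] 0.626
carton [0.485 0.163 0.051] 0.512
torch [0.478 0.31  0.016] 0.569
spindle [ 0.589 -0.148  0.038] 0.607
pocket [ 0.585 -0.291  0.022] 0.654
cradle [ 0.455 -0.146  0.03 ] 0.478
ring [ 0.45  -0.285  0.02 ] 0.532
bottle [ 0.732 -0.002  0.13 ] 0.732
```

View pics/a.png

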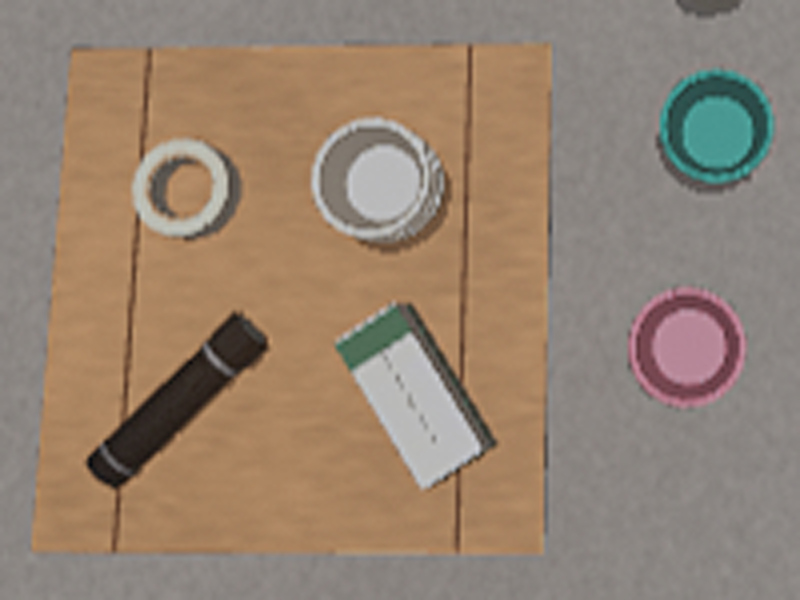

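View pics/b.png

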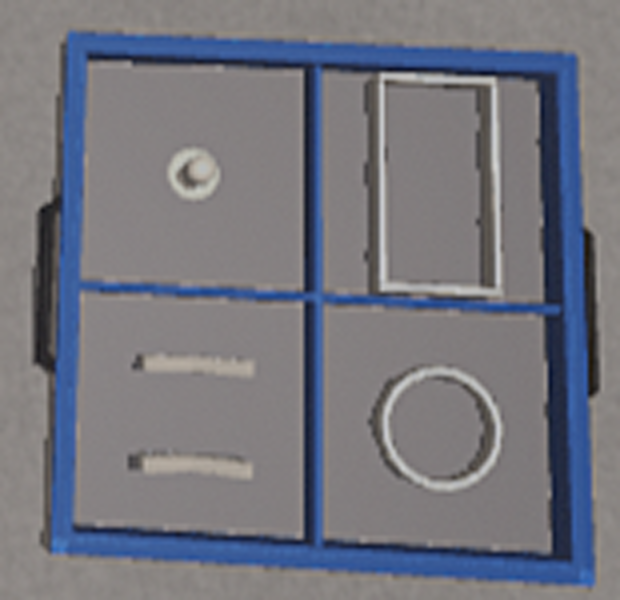

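```bash
python3 - <<'E'
from h import *; from rig import r
img,K,W=cam(r,"top")
A=lambda u,v:(75+(u+.5)/4-.5,175+(v+.5)/4-.5)
B=lambda u,v:(270+(u+.5)/4-.5,185+(v+.5)/4-.5)
P=lambda f,u,v,z: ray(K,W,f(u,v),z)
def ang(a,b): d=a-b; return np.degrees(np.arctan2(d[1],d[0])).round(1), np.linalg.norm(d).round(4)
print("tape",P(A,181,188,.028).round(4), "dia",ang(P(A,133,188,.028),P(A,228,188,.028)),ang(P(A,181,138,.028),P(A,181,238,.028)))
print("cup",P(A,371,179,.079).round(4), ang(P(A,312,179,.079),P(A,432,179,.079)))
c=[P(A,*q,.051) for q in((335,345),(403,303),(490,448),(425,490))]
print("carton",np.mean(c,0).round(4),ang(c[0],c[3]),ang(c[1],c[2]),ang(c[0],c[1]))
h,t=P(A,253,330,.016),P(A,105,472,.016); print("torch",((h+t)/2).round(4),ang(h,t))
print("spindle base",P(B,194,173,.006).round(4),"tip",P(B,203,165,.036).round(4))
c=[P(B,*q,.022) for q in((376,73),(497,76),(503,297),(378,293))]
print("pocket",np.mean(c,0).round(4),ang(c[0],c[3]),ang(c[1],c[2]),ang(c[0],c[1]))
print("ring",P(B,441,428,.02).round(4),ang(P(B,380,428,.02),P(B,503,428,.02)))
a,b=P(B,199,364,.037),P(B,197,465,.037);print("cradle",((a+b)/2).round(4),ang(a,b), ang(P(B,145,362,.037),P(B,254,367,.037)))
t=[P(B,*q,.030) for q in((68,32),(578,57),(592,583),(50,550))]
print("tray",np.mean(t,0).round(4),[ang(t[0],t[3]),ang(t[1],t[2]),ang(t[0],t[1]),ang(t[3],t[2])])
# side checks
img,K,W=cam(r,"side")
for n,uv,z in (("tape",(232,305),.028),("cup",(247,236),.079),("spin base",(278,167),.006),("ring",(333,144),.02)): print("side",n,ray(K,W,uv,z).round(3))
s=cv2.resize(img[110:370,160:390],None,fx=3,fy=3,interpolation=cv2.INTER_CUBIC)[:600]; cv2.imwrite("pics/c.png",s[:,:,::-1])
E
```

```text
tape [0.6009 0.3125 0.028 ] dia (np.float64(90.5), np.float64(0.0569)) (np.float64(4.6), np.float64(0.0593))
cup [0.6011 0.1857 0.079 ] (np.float64(90.4), np.float64(0.0665))
carton [0.4843 0.1635 0.051 ] (np.float64(35.1), np.float64(0.0943)) (np.float64(33.7), np.float64(0.0937)) (np.float64(122.5), np.float64(0.044))
torch [0.4783 0.3085 0.016 ] (np.float64(-44.7), np.float64(0.1151))
spindle base [ 0.5924 -0.1538  0.006 ] tip [ 0.5941 -0.1541  0.036 ]
pocket [ 0.5863 -0.2897  0.022 ] (np.float64(-2.2), np.float64(0.1262)) (np.float64(-2.1), np.float64(0.1261)) (np.float64(88.9), np.float64(0.069))
ring [ 0.4504 -0.2844  0.02  ] (np.float64(90.9), np.float64(0.0674))
cradle [ 0.4569 -0.1478  0.037 ] (np.float64(-2.6), np.float64(0.0539)) (np.float64(88.2), np.float64(0.0597))
tray [ 0.5213 -0.218   0.03  ] [(np.float64(-2.4), np.float64(0.2892)), (np.float64(-2.7), np.float64(0.2871)), (np.float64(87.4), np.float64(0.2913)), (np.float64(87.8), np.float64(0.2898))]
side tape [0.598 0.315 0.028]
side cup [0.597 0.191 0.079]
side spin base [ 0.589 -0.158  0.006]
side ring [ 0.449 -0.282  0.02 ]
```

View pics/c.png

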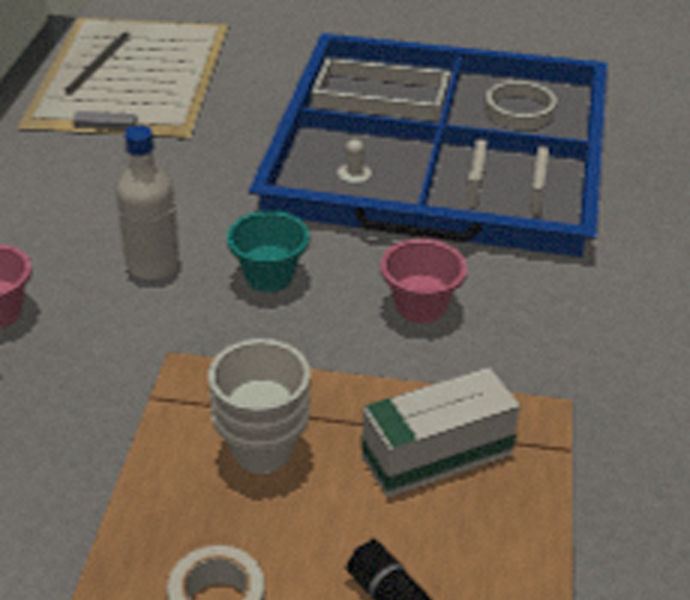

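The enlarged views confirm the white nested stack at (170,220) is the one meant. The measured sizes match the ones given, and the four tray cells are 136 mm apart at a yaw of -2.4°. Next I'll move above the tape.

```bash
python3 - <<'E'
from h import *; from rig import r
o=r.get_obs(); go(o,[.43,-.10,.24],40); go(o,[.6,.3125,.20],60)
E
```

```text
slide [ 0.367  -0.4044 -0.0214] rot [-0.001 -0.    -0.337] | at [ 0.2294 -0.6079  0.2182] yaw 20.7 F [-0.2  0.3  0.5] op 0.0932 t 0.3
slide [ 0.6717 -0.7303  0.0189] rot [-0.001 -0.    -0.686] | at [ 0.2294 -0.6079  0.2182] yaw 20.7 F [-0.2  0.3  0.5] op 0.0932 t 0.3
```

Call:
step_arm(slide=[[0.033,-0.036,-0.002],[0.066,-0.072,-0.004],[0.099,-0.108,-0.006],[0.132,-0.144,-0.008],[0.165,-0.18,-0.01],[0.198,-0.216,-0.012],[0.231,-0.252,-0.014],[0.264,-0.288,-0.016]], rot=[[0,0,-0.03],[0,0,-0.06],[0,0,-0.09],[0,0,-0.12],[0,0,-0.15],[0,0,-0.18],[0,0,-0.21],[0,0,-0.24]], claw=1, grip_force=20)

```text
clock: 1.1
eef_pos: [0.3752, -0.2435, 0.2349]
tcp_rot: [0.955, 0.296, 0.0, -0.0]
contact_force: [0.6, 0.2, -0.1]
opening: 0.0929
```

```bash
python3 - <<'E'
from h import *; from rig import r
o=r.get_obs();print(o["joint_pos"].round(2)); go(o,[.6,.3125,.20],60)
E
```

```text
[ 0.65  0.29 -0.15  1.95  0.05  0.91 -0.5 ]
slide [ 0.5    -0.3311  0.0352] rot [ 0.    -0.001 -0.445] | at [ 0.3752 -0.2435  0.2349] yaw 34.5 F [ 0.6  0.2 -0.1] op 0.0929 t 1.1
```

Call:
step_arm(slide=[[0.04,-0.027,0.003],[0.08,-0.053,0.006],[0.12,-0.08,0.009],[0.16,-0.107,0.012],[0.2,-0.133,0.015],[0.24,-0.16,0.018],[0.28,-0.187,0.02],[0.32,-0.213,0.023]], rot=[[0,0,-0.04],[0,0,-0.08],[0,0,-0.12],[0,0,-0.16],[0,0,-0.2],[0,0,-0.24],[0,0,-0.28],[0,0,-0.32]])

```text
clock: 1.9
eef_pos: [0.519, 0.1152, 0.2123]
tcp_rot: [0.895, 0.445, 0.001, 0.0]
contact_force: [0.6, -0.5, 0.3]
opening: 0.0929
```

```bash
python3 - <<'E'
from h import *; from rig import r
o=r.get_obs();print(o["joint_pos"].round(2)); go(o,[.6,.3125,.16],60)
E
```

```text
[-0.03  0.45 -0.33  1.77  0.18  0.94 -1.09]
slide [ 0.2062 -0.0544  0.0524] rot [ 0.001 -0.001 -0.124] | at [0.519  0.1152 0.2123] yaw 52.9 F [ 0.6 -0.5  0.3] op 0.0929 t 1.9
```

Call:
step_arm(slide=[[0.04,-0.01,0.008],[0.08,-0.02,0.018],[0.12,-0.031,0.028],[0.16,-0.042,0.04],[0.19,-0.05,0.049],[0.204,-0.054,0.052],[0.206,-0.054,0.052],[0.206,-0.054,0.052]], rot=[[0,0,-0.03],[0,0,-0.06],[0,0,-0.09],[0,0,-0.11],[0,0,-0.124],[0,0,-0.124],[0,0,-0.124],[0,0,-0.124]])

```text
clock: 2.7
eef_pos: [0.6003, 0.3116, 0.1602]
tcp_rot: [0.866, 0.5, 0.0, 0.001]
contact_force: [0.1, -1.1, -0.1]
opening: 0.0931
```

```bash
python3 - <<'E'
from h import *; from rig import r
o=r.get_obs(); go(o,[.6,.3125,.06],60)
img,K,W=cam(r,"wrist")
print("TCP px",proj(K,W,o["eef_pos"]), "tape pred px",proj(K,W,[.6,.3125,.028]))
cv2.imwrite("pics/d.png",img[:,:,::-1])
E
```

```text
slide [ 0.0007 -0.0008  0.1002] rot [0.001 0.    0.   ] | at [0.6003 0.3116 0.1602] yaw 60.0 F [ 0.1 -1.1 -0.1] op 0.0931 t 2.7
TCP px [247.98854053 239.00887996] tape pred px [247.61114571 184.63217089]
```

View pics/d.png

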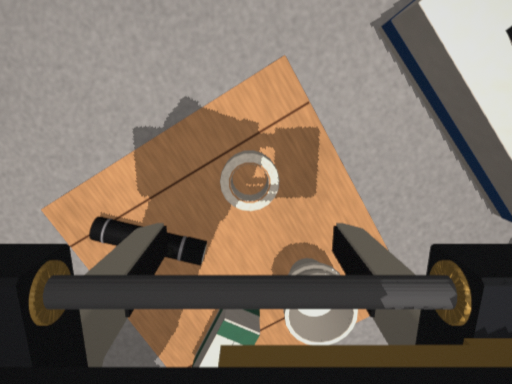

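The wrist view shows the tape ring centred near (249,182), where (248,185) was predicted, so the estimates agree. I'll fit it more exactly and descend.

```bash
python3 - <<'E'
from h import *; from rig import r
o=r.get_obs()
img,K,W=cam(r,"wrist")
hsv=cv2.cvtColor(img,cv2.COLOR_RGB2HSV); m=((hsv[...,1]<45)&(hsv[...,2]>120)).astype(np.uint8)
m[:140]=0;m[225:]=0;m[:,:205]=0;m[:,295:]=0
c=max(cv2.findContours(m,cv2.RETR_EXTERNAL,cv2.CHAIN_APPROX_NONE)[0],key=len)
(u,v),rad=cv2.minEnclosingCircle(c); print(u,v,rad)
p=ray(K,W,(u,v),.028);print(p, "rad",np.linalg.norm(ray(K,W,(u+rad,v),.028)-p))
go(o,[p[0],p[1],.06],60)
E
```

```text
248.4623260498047 179.94044494628906 29.100311279296875
[0.60335342 0.31507426 0.028     ] rad 0.027997299481561527
slide [0.0052 0.     0.1006] rot [ 0.002  0.    -0.001] | at [0.6006 0.3107 0.1606] yaw 59.9 F [ 0.2  0.4 -0.1] op 0.093 t 2.75
```

Call:
step_arm(slide=[[0.002,0,0.035],[0.004,0,0.07],[0.004,0,0.1],[0.004,0,0.125],[0.004,0,0.14],[0.004,0,0.15],[0.004,0,0.153],[0.004,0,0.153]], rot=[[0,0,0],[0,0,0],[0,0,0],[0,0,0],[0,0,0],[0,0,0],[0,0,0],[0,0,0]])

```text
clock: 3.6
eef_pos: [0.6035, 0.3137, 0.0086]
tcp_rot: [0.867, 0.499, 0.001, 0.001]
contact_force: [-0.3, 0.7, 0.1]
opening: 0.0927
```

Call:
step_arm(slide=[[0,0,0],[0,0,0],[0,0,0],[0,0,0],[0,0,0],[0,0,0],[0,0,0],[0,0,0]], rot=[[0,0,0],[0,0,0],[0,0,0],[0,0,0],[0,0,0],[0,0,0],[0,0,0],[0,0,0]], claw=-1, grip_force=20)

```text
clock: 4.4
eef_pos: [0.6035, 0.3138, 0.0088]
tcp_rot: [0.867, 0.499, 0.001, 0.001]
contact_force: [-0.2, 0.6, 2.3]
opening: 0.0573
```

```bash
python3 - <<'E'
from h import *; from rig import r
o=r.get_obs(); go(o,[.60,.31,.2],60)
E
```

```text
slide [-0.0048 -0.0006 -0.1913] rot [ 0.003 -0.001 -0.002] | at [0.6035 0.3138 0.0088] yaw 59.9 F [-0.2  0.6  2.3] op 0.0573 t 4.4
```

Call:
step_arm(slide=[[0,0,-0.008],[0,0,-0.03],[0,0,-0.06],[0,0,-0.09],[0,0,-0.12],[0,0,-0.15],[0,0,-0.17],[0,0,-0.18]], rot=[[0,0,0],[0,0,0],[0,0,0],[0,0,0],[0,0,0],[0,0,0],[0,0,0],[0,0,0]])

```text
clock: 5.2
eef_pos: [0.6038, 0.3144, 0.1915]
tcp_rot: [0.867, 0.499, 0.003, 0.001]
contact_force: [0.6, 0.3, -0.4]
opening: 0.0577
```

```bash
python3 - <<'E'
from h import *; from rig import r
o=r.get_obs(); go(o,[.5935,-.154,.18],60)
E
```

```text
slide [-0.4103  0.2261  0.0107] rot [ 0.005 -0.005 -0.002] | at [0.6038 0.3144 0.1915] yaw 59.9 F [ 0.6  0.3 -0.4] op 0.0577 t 5.2
```

Call:
step_arm(slide=[[-0.02,0.011,0.0],[-0.055,0.03,0.002],[-0.09,0.05,0.003],[-0.125,0.069,0.004],[-0.16,0.088,0.005],[-0.195,0.107,0.006],[-0.23,0.127,0.007],[-0.265,0.146,0.008]], rot=[[0,0,0],[0,0,0],[0,0,0],[0,0,0],[0,0,0],[0,0,0],[0,0,0],[0,0,0]])

```text
clock: 6.0
eef_pos: [0.5964, 0.01, 0.1823]
tcp_rot: [0.867, 0.499, 0.003, 0.001]
contact_force: [-0.6, -0.6, -1.1]
opening: 0.0576
```

```bash
python3 - <<'E'
from h import *; from rig import r
o=r.get_obs(); go(o,[.5935,-.154,.11],60)
E
```

```text
slide [-0.1436  0.0795  0.0721] rot [ 0.004 -0.004 -0.002] | at [0.5964 0.01   0.1823] yaw 59.9 F [-0.6 -0.6 -1.1] op 0.0576 t 6.0
```

Call:
step_arm(slide=[[-0.035,0.019,0.0],[-0.07,0.039,0.005],[-0.105,0.058,0.015],[-0.13,0.072,0.035],[-0.142,0.079,0.055],[-0.144,0.08,0.07],[-0.144,0.08,0.072],[-0.144,0.08,0.072]], rot=[[0.002,-0.002,0],[0.004,-0.004,0],[0.004,-0.004,0],[0.004,-0.004,0],[0.004,-0.004,0],[0.004,-0.004,0],[0.004,-0.004,0],[0.004,-0.004,0]])

```text
clock: 6.8
eef_pos: [0.5934, -0.154, 0.1095]
tcp_rot: [0.866, 0.499, -0.001, -0.001]
contact_force: [0.2, 1.0, -0.2]
opening: 0.0574
```

```bash
python3 - <<'E'
from h import *; from rig import r
o=r.get_obs(); go(o,[.5935,-.154,.045],60)
img,K,W=cam(r,"wrist"); print(proj(K,W,[.593,-.154,.038]),proj(K,W,o["eef_pos"]))
cv2.imwrite("pics/e.png",img[:,:,::-1])
img,K,W=cam(r,"side"); a=cv2.resize(img[60:210,220:380],None,fx=4,fy=4,interpolation=cv2.INTER_CUBIC); cv2.imwrite("pics/f.png",a[:,:,::-1])
E
```

```text
slide [0.0001 0.0002 0.0645] rot [-0.002  0.    -0.002] | at [ 0.5934 -0.154   0.1095] yaw 59.9 F [ 0.2  1.  -0.2] op 0.0574 t 6.8
[248.08609036 203.25226992] [247.98436795 239.01084048]
```

View pics/e.png

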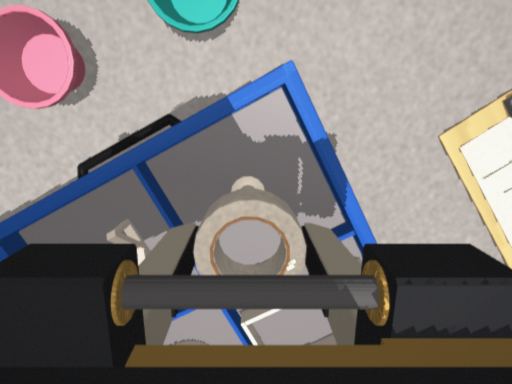

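View pics/f.png

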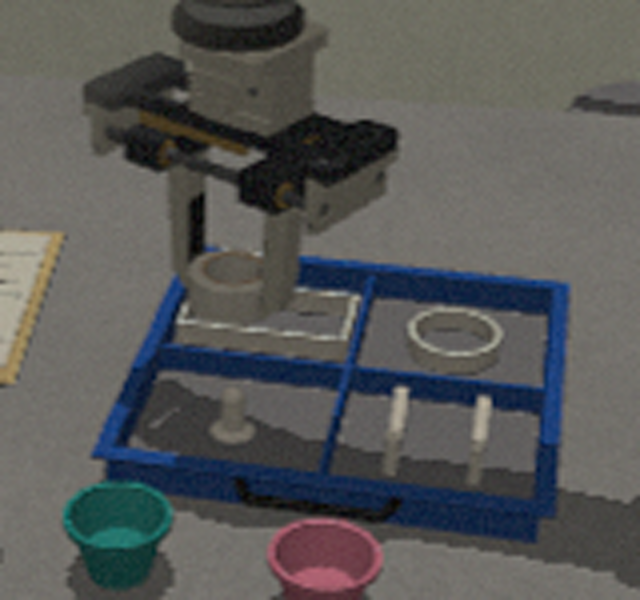

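```bash
python3 - <<'E'
from h import *; from rig import r
img,K,W=cam(r,"wrist"); c=np.array([.593,-.154,.005]); d=np.array([.5,.866,0])
for k in (0,.008,.011,.013,.015): print(k,proj(K,W,c+k*d).round(1))
E
```

```text
0 [247.1 193.3]
0.008 [247.  184.5]
0.011 [247.  181.2]
0.013 [247.  178.9]
0.015 [247.  176.7]
```

Call:
step_arm(slide=[[0,0,0.02],[0,0,0.04],[0,0,0.055],[0,0,0.07],[0,0,0.08],[0,0,0.088],[0,0,0.094],[0,0,0.096]], rot=[[0,0,0],[0,0,0],[0,0,0],[0,0,0],[0,0,0],[0,0,0],[0,0,0],[0,0,0]])

```text
clock: 7.75
eef_pos: [0.5947, -0.1538, 0.0146]
tcp_rot: [0.866, 0.5, 0.001, 0.0]
contact_force: [0.2, -0.3, -0.2]
opening: 0.0577
```

Call:
step_arm(slide=[[0,0,0.001],[0,0,0.002],[0,0,0.003],[0,0,0.004],[0,0,0.005],[0,0,0.005],[0,0,0.005],[0,0,0.005]], rot=[[0,0,0],[0,0,0],[0,0,0],[0,0,0],[0,0,0],[0,0,0],[0,0,0],[0,0,0]])

```text
clock: 8.55
eef_pos: [0.595, -0.1537, 0.0136]
tcp_rot: [0.866, 0.5, 0.001, 0.001]
contact_force: [-5.6, 1.3, 19.3]
opening: 0.0576
```

Call:
step_arm(slide=[[0,0,-0.001],[0,0,-0.001],[0,0,-0.001],[0,0,-0.001],[0,0,-0.001],[0,0,-0.001],[0,0,-0.001],[0,0,-0.001]], rot=[[0,0,0],[0,0,0],[0,0,0],[0,0,0],[0,0,0],[0,0,0],[0,0,0],[0,0,0]], claw=0.55)

```text
clock: 9.35
eef_pos: [0.5949, -0.1538, 0.0144]
tcp_rot: [0.866, 0.5, 0.001, 0.001]
contact_force: [-0.5, -0.8, 0.2]
opening: 0.0718
```

Call:
step_arm(slide=[[0,0,-0.01],[0,0,-0.03],[0,0,-0.05],[0,0,-0.08],[0,0,-0.11],[0,0,-0.13],[0,0,-0.14],[0,0,-0.14]], rot=[[0,0,0],[0,0,0],[0,0,0],[0,0,0],[0,0,0],[0,0,0],[0,0,0],[0,0,0]])

```text
clock: 10.15
eef_pos: [0.5955, -0.1537, 0.1563]
tcp_rot: [0.866, 0.5, 0.002, 0.002]
contact_force: [0.5, 0.4, 0.1]
opening: 0.0719
```

```bash
python3 - <<'E'
from h import *; from rig import r
o=r.get_obs(); go(o,[.5935,-.154,.045],60)
img,K,W=cam(r,"wrist")
cv2.imwrite("pics/g.png",img[:,:,::-1])
img,K,W=cam(r,"side"); a=cv2.resize(img[110:200,230:370],None,fx=5,fy=5,interpolation=cv2.INTER_CUBIC); cv2.imwrite("pics/h.png",a[:,:,::-1])
E
```

```text
slide [-0.0014 -0.0022  0.1113] rot [ 0.006 -0.001 -0.001] | at [ 0.5955 -0.1537  0.1563] yaw 59.9 F [0.5 0.4 0.1] op 0.0719 t 10.15
```

View pics/g.png

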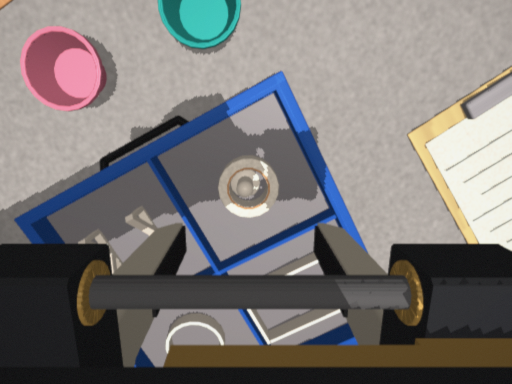

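View pics/h.png

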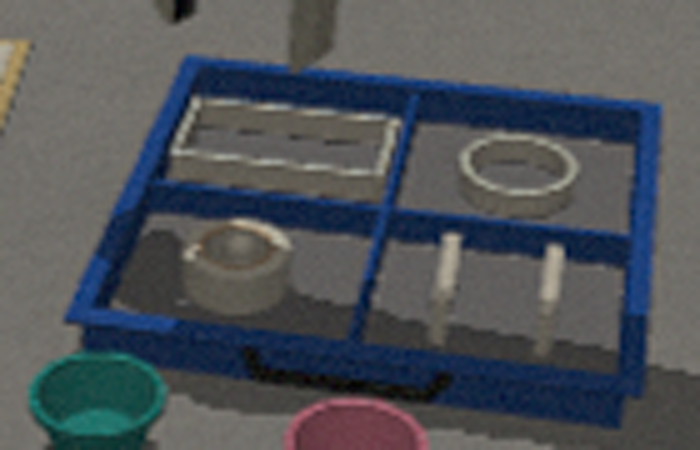

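```bash
python3 - <<'E'
from h import *; from rig import r
_,Kt,Wt=cam(r,"top"); im,Ks,Ws=cam(r,"side")
B=lambda u,v:np.array((270+(u+.5)/4-.5,185+(v+.5)/4-.5)); C=lambda u,v:np.array((160+(u+.5)/3-.5,110+(v+.5)/3-.5)); Hh=lambda u,v:np.array((230+(u+.5)/5-.5,110+(v+.5)/5-.5))
def tri(a,b):
    P1=Kt@np.linalg.inv(Wt)[:3];P2=Ks@np.linalg.inv(Ws)[:3]
    X=cv2.triangulatePoints(P1,P2,a.reshape(2,1),b.reshape(2,1))[:,0];return (X[:3]/X[3]).round(4)
print("disc",tri(B(194,173),C(354,173)))
print("posttip",tri(B(204,164),C(353,142)))
print("ring",tri(B(441,428),C(521,103)))
print("ring2",tri(B(441,428),Hh(519,164)))
# tray outer top corners
print("tray",tri(B(578,57),C(322,36)),tri(B(592,583),C(606,62)),tri(B(50,550),C(594,236)),tri(B(68,32),C(252,192)))
t=im[110:200,230:370]
E
```

```text
disc [ 0.5908 -0.1536  0.0079]
posttip [ 0.5926 -0.154   0.0407]
ring [ 0.4488 -0.2849  0.0183]
ring2 [ 0.4493 -0.2827  0.0249]
tray [ 0.6585 -0.3717  0.0258] [ 0.3704 -0.3555  0.0318] [ 0.3818 -0.0668  0.0303] [ 0.6689 -0.0793  0.0292]
```

The tape is over the post: the post tip shows inside the bore at (245,188). Contact came at TCP z 13.6 mm, and triangulation puts the post tip at about 41 mm, so the plates sit about 4 mm above the counter on the tray floor. I'll check it again once the arm is clear, and take the carton next.

```bash
python3 - <<'E'
from h import *; from rig import r
o=r.get_obs(); go(o,[.484,.1635,.18],34.4)
E
```

```text
slide [ 0.2194 -0.2537 -0.0272] rot [-0.     0.001  0.446] | at [ 0.5936 -0.1535  0.153 ] yaw 59.9 F [-1.1 -0.2  0.3] op 0.0721 t 10.35
```

Call:
step_arm(slide=[[0.027,-0.032,-0.01],[0.056,-0.065,-0.02],[0.085,-0.098,-0.027],[0.114,-0.132,-0.027],[0.143,-0.165,-0.027],[0.172,-0.199,-0.027],[0.2,-0.232,-0.027],[0.219,-0.254,-0.027]], rot=[[0,0,0.05],[0,0,0.1],[0,0,0.16],[0,0,0.22],[0,0,0.28],[0,0,0.34],[0,0,0.4],[0,0,0.446]], claw=1)

```text
clock: 11.15
eef_pos: [0.4813, 0.1667, 0.1789]
tcp_rot: [0.955, 0.297, -0.002, -0.0]
contact_force: [0.4, 0.4, 0.0]
opening: 0.0931
```

```bash
python3 - <<'E'
from h import *; from rig import r
o=r.get_obs(); go(o,[.484,.1635,.1],34.4)
img,K,W=cam(r,"wrist"); print(proj(K,W,[.484,.1635,.051]))
cv2.imwrite("pics/i.png",img[:,:,::-1])
img,K,W=cam(r,"top"); cv2.imwrite("pics/j.png",cv2.resize(img[185:335,270:425],None,fx=4,fy=4,interpolation=cv2.INTER_CUBIC)[:,:,::-1])
E
```

```text
slide [0.0007 0.0043 0.0789] rot [-0.002  0.003  0.002] | at [0.4813 0.1667 0.1789] yaw 34.5 F [0.4 0.4 0. ] op 0.0931 t 11.15
[253.33518078 186.03226809]
```

View pics/i.png

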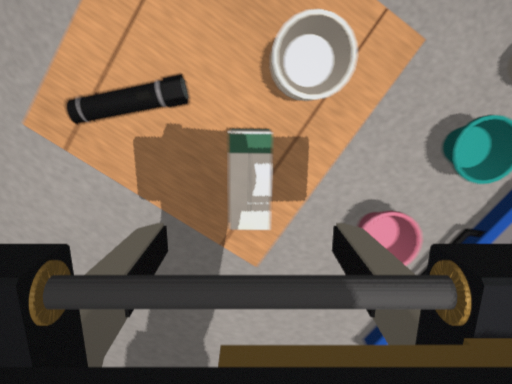

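View pics/j.png

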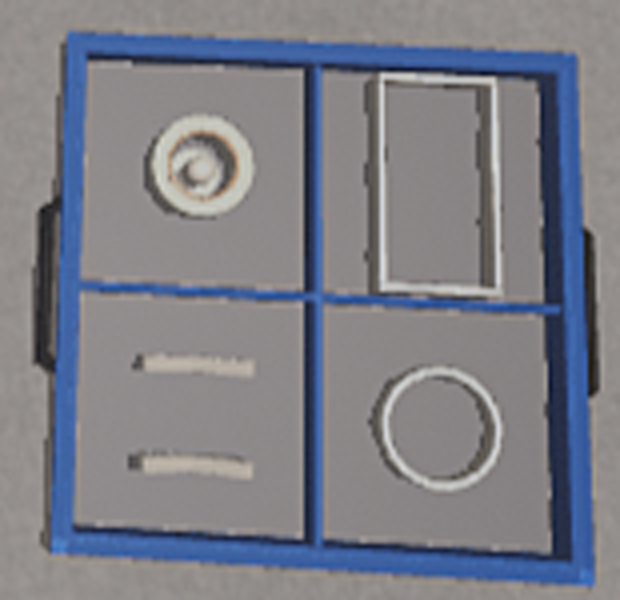

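The tape now rings the post squarely, centred at (203,166) in the crop. The wrist view shows the carton in line with the tool, with its top face centred at about (250,181). I'll descend and grip it.

Call:
step_arm(slide=[[0.001,0.002,0.035],[0.002,0.003,0.07],[0.002,0.003,0.1],[0.002,0.003,0.125],[0.002,0.003,0.14],[0.002,0.003,0.149],[0.002,0.003,0.152],[0.002,0.003,0.152]], rot=[[0,0,0],[0,0,0],[0,0,0],[0,0,0],[0,0,0],[0,0,0],[0,0,0],[0,0,0]])

```text
clock: 12.05
eef_pos: [0.4838, 0.1674, 0.0269]
tcp_rot: [0.954, 0.3, -0.002, -0.001]
contact_force: [0.3, 0.2, 0.6]
opening: 0.0929
```

Call:
step_arm(slide=[[0,0,0.0],[0,0,0],[0,0,0],[0,0,0],[0,0,0],[0,0,0],[0,0,0],[0,0,0]], rot=[[0,0,0],[0,0,0],[0,0,0],[0,0,0],[0,0,0],[0,0,0],[0,0,0],[0,0,0]], claw=-1, grip_force=20)

```text
clock: 12.85
eef_pos: [0.4838, 0.1674, 0.0269]
tcp_rot: [0.954, 0.3, -0.002, -0.001]
contact_force: [-0.1, -0.0, -0.0]
opening: 0.0399
```

```bash
python3 - <<'E'
from h import *; from rig import r
o=r.get_obs(); go(o,[.484,.1635,.18],34.4)
E
```

```text
slide [-0.0024  0.0028 -0.1531] rot [-0.003  0.002  0.009] | at [0.4838 0.1674 0.0269] yaw 34.9 F [-0.1 -0.  -0. ] op 0.0399 t 12.85
```

Call:
step_arm(slide=[[0,0,-0.006],[0,0,-0.025],[0,0,-0.05],[0,0,-0.08],[0,0,-0.11],[0,0,-0.135],[0,0,-0.15],[0,0,-0.153]], rot=[[0,0,0],[0,0,0],[0,0,0],[0,0,0],[0,0,0],[0,0,0],[0,0,0],[0,0,0]])

```text
clock: 13.65
eef_pos: [0.4852, 0.1675, 0.182]
tcp_rot: [0.954, 0.3, 0.001, -0.001]
contact_force: [0.3, 0.2, -0.7]
opening: 0.04
```

```bash
python3 - <<'E'
from h import *; from rig import r
o=r.get_obs(); go(o,[.5855,-.290,.17],-2.4)
E
```

```text
slide [-0.1797  0.4326  0.0108] rot [-0.003 -0.001  0.651] | at [0.4852 0.1675 0.182 ] yaw 34.9 F [ 0.3  0.2 -0.7] op 0.04 t 13.65
```

Call:
step_arm(slide=[[-0.007,0.017,0.0],[-0.022,0.052,0.001],[-0.037,0.089,0.002],[-0.052,0.125,0.003],[-0.067,0.161,0.004],[-0.082,0.197,0.005],[-0.097,0.233,0.006],[-0.112,0.27,0.007]], rot=[[0,0,0.02],[0,0,0.07],[0,0,0.12],[0,0,0.18],[0,0,0.24],[0,0,0.3],[0,0,0.36],[0,0,0.42]])

```text
clock: 14.45
eef_pos: [0.5471, -0.1192, 0.1731]
tcp_rot: [0.996, 0.094, -0.001, -0.002]
contact_force: [0.4, 0.2, -1.2]
opening: 0.04
```

```bash
python3 - <<'E'
from h import *; from rig import r
o=r.get_obs(); go(o,[.5855,-.290,.14],-2.4)
E
```

```text
slide [0.006  0.1751 0.0324] rot [-0.004  0.002  0.229] | at [ 0.5471 -0.1192  0.1731] yaw 10.7 F [ 0.4  0.2 -1.2] op 0.04 t 14.45
```

Call:
step_arm(slide=[[0.002,0.037,0.003],[0.003,0.073,0.006],[0.004,0.108,0.012],[0.005,0.138,0.018],[0.006,0.16,0.025],[0.006,0.172,0.03],[0.006,0.175,0.032],[0.006,0.175,0.032]], rot=[[0,0,0.05],[-0.001,0,0.1],[-0.002,0.001,0.14],[-0.004,0.002,0.18],[-0.004,0.002,0.21],[-0.004,0.002,0.229],[-0.004,0.002,0.229],[-0.004,0.002,0.229]])

```text
clock: 15.25
eef_pos: [0.585, -0.2888, 0.1395]
tcp_rot: [1.0, -0.02, -0.001, -0.001]
contact_force: [-0.4, 0.1, -1.2]
opening: 0.0398
```

```bash
python3 - <<'E'
from h import *; from rig import r
o=r.get_obs(); go(o,[.5855,-.290,.032],-2.4)
img,K,W=cam(r,"wrist"); print([proj(K,W,[.5863+a*.062,-.2897+b*.034,.026]).round() for a,b in((1,1),(1,-1),(-1,-1),(-1,1))])
cv2.imwrite("pics/k.png",img[:,:,::-1])
img,K,W=cam(r,"top"); cv2.imwrite("pics/l.png",cv2.resize(img[150:340,270:460],None,fx=3,fy=3,interpolation=cv2.INTER_CUBIC)[:,:,::-1])
E
```

```text
slide [0.0007 0.0013 0.1075] rot [-0.001  0.002  0.001] | at [ 0.585  -0.2888  0.1395] yaw -2.3 F [-0.4  0.1 -1.2] op 0.0398 t 15.25
[array([208., 121.]), array([287., 118.]), array([289., 251.]), array([218., 254.])]
```

View pics/k.png

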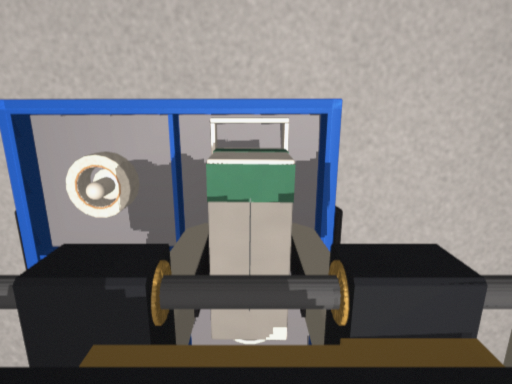

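View pics/l.png

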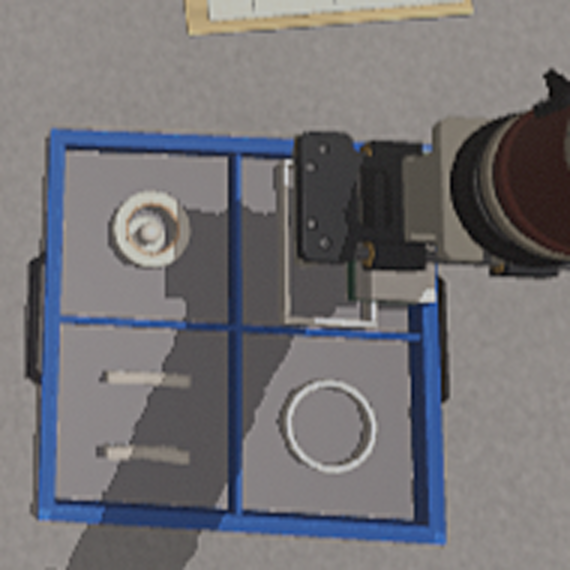

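```bash
python3 - <<'E'
from h import *; from rig import r
o=r.get_obs();img,K,W=cam(r,"wrist")
for z in (.1635,.1155):
  for x in(.044,.048,.052): print(z,x,proj(K,W,o["eef_pos"]+np.array([x,-.002,z-o["eef_pos"][2]])).round(1))
E
```

```text
0.1635 0.044 [249.7 170.3]
0.1635 0.048 [249.4 161.6]
0.1635 0.052 [249.  152.7]
0.1155 0.044 [249.7 155.9]
0.1155 0.048 [249.4 149.3]
0.1155 0.052 [249.2 142.5]
```

The carton is centred in the grip and the pocket rim lies where predicted, within 2–3 px. Lowering it.

Call:
step_arm(slide=[[0,0.001,0.02],[0,0.002,0.04],[0,0.002,0.06],[0,0.002,0.075],[0,0.002,0.088],[0,0.002,0.096],[0,0.002,0.1],[0,0.002,0.101]], rot=[[0,0,0],[0,0.001,0],[0,0.002,0],[0,0.002,0],[0,0.002,0],[0,0.002,0],[0,0.002,0],[0,0.002,0]])

```text
clock: 16.2
eef_pos: [0.5861, -0.2898, 0.0397]
tcp_rot: [1.0, -0.019, 0.001, -0.0]
contact_force: [0.4, -1.0, -0.9]
opening: 0.0398
```

Call:
step_arm(slide=[[0,0,0.001],[0,0,0.002],[0,0,0.003],[0,0,0.004],[0,0,0.005],[0,0,0.006],[0,0,0.007],[0,0,0.007]], rot=[[0,0,0],[0,0,0],[0,0,0],[0,0,0],[0,0,0],[0,0,0],[0,0,0],[0,0,0]])

```text
clock: 17.0
eef_pos: [0.586, -0.2897, 0.0325]
tcp_rot: [1.0, -0.019, 0.001, -0.0]
contact_force: [-0.5, -0.3, -1.8]
opening: 0.0401
```

Call:
step_arm(slide=[[0,0,0.001],[0,0,0.001],[0,0,0.002],[0,0,0.002],[0,0,0.002],[0,0,0.002],[0,0,0.002],[0,0,0.002]], rot=[[0,0,0],[0,0,0],[0,0,0],[0,0,0],[0,0,0],[0,0,0],[0,0,0],[0,0,0]])

```text
clock: 17.8
eef_pos: [0.5864, -0.2898, 0.032]
tcp_rot: [1.0, -0.02, 0.002, -0.0]
contact_force: [-1.4, 1.7, 6.4]
opening: 0.0401
```

Contact at TCP z 32 mm puts the plate top at 8 mm. That agrees with the tape's 7.8 mm, so both are seated. Releasing.

Call:
step_arm(slide=[[0,0,0],[0,0,0],[0,0,0],[0,0,0],[0,0,0],[0,0,0],[0,0,0],[0,0,0]], rot=[[0,0,0],[0,0,0],[0,0,0],[0,0,0],[0,0,0],[0,0,0],[0,0,0],[0,0,0]], claw=0.4)

```text
clock: 18.6
eef_pos: [0.5864, -0.2898, 0.032]
tcp_rot: [1.0, -0.02, 0.002, -0.0]
contact_force: [-0.4, -0.5, 0.2]
opening: 0.0652
```

Call:
step_arm(slide=[[0,0,-0.01],[0,0,-0.03],[0,0,-0.05],[0,0,-0.08],[0,0,-0.11],[0,0,-0.13],[0,0,-0.14],[0,0,-0.14]], rot=[[0,0,0],[0,0,0],[0,0,0],[0,0,0],[0,0,0],[0,0,0],[0,0,0],[0,0,0]])

```text
clock: 19.4
eef_pos: [0.5868, -0.2903, 0.174]
tcp_rot: [1.0, -0.02, 0.003, 0.0]
contact_force: [-0.2, -0.2, 0.4]
opening: 0.0651
```

```bash
python3 - <<'E'
from h import *; from rig import r
o=r.get_obs(); go(o,[.4783,.3085,.18],135.3); print(o["joint_pos"].round(2))
img,K,W=cam(r,"wrist"); cv2.imwrite("pics/m.png",img[:,:,::-1])
E
```

```text
slide [-0.1318 -0.5941 -0.0073] rot [ 8.000e-03 -2.000e-03 -2.401e+00] | at [ 0.5868 -0.2903  0.174 ] yaw -2.3 F [-0.2 -0.2  0.4] op 0.0651 t 19.4
[ 0.46  0.66 -0.06  1.47  0.04  1.01 -1.22]
```

View pics/m.png

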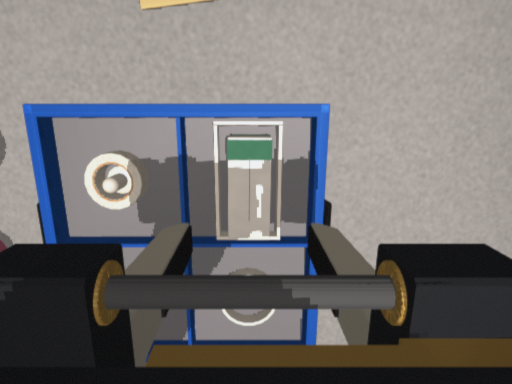

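The carton lies inside the pocket walls. On to the torch.

Call:
step_arm(slide=[[-0.008,-0.035,-0.002],[-0.017,-0.073,-0.004],[-0.025,-0.112,-0.006],[-0.034,-0.151,-0.007],[-0.043,-0.19,-0.007],[-0.051,-0.229,-0.007],[-0.06,-0.267,-0.007],[-0.068,-0.306,-0.007]], rot=[[0.0,0,-0.145],[0.0,0,-0.29],[0.0,0,-0.435],[0.0,0,-0.58],[0.0,0,-0.725],[0,0,-0.87],[0,0,-1.015],[0,0,-1.16]])

```text
clock: 20.25
eef_pos: [0.5283, 0.0198, 0.1777]
tcp_rot: [0.845, 0.534, 0.0, 0.0]
contact_force: [-0.7, 0.3, 0.4]
opening: 0.0649
```

```bash
python3 - <<'E'
from h import *; from rig import r
o=r.get_obs(); go(o,[.4783,.3085,.18],135.3); print(o["joint_pos"].round(2))
E
```

```text
slide [ 0.2392 -0.1692 -0.0023] rot [ 0.    -0.    -1.235] | at [0.5283 0.0198 0.1777] yaw 64.6 F [-0.7  0.3  0.4] op 0.0649 t 20.25
[ 0.19  0.5  -0.39  1.82  0.24  0.87 -0.77]
```

Call:
step_arm(slide=[[0.034,-0.024,0],[0.068,-0.048,0],[0.102,-0.072,0],[0.136,-0.096,0],[0.17,-0.12,0],[0.2,-0.143,-0.001],[0.225,-0.16,-0.002],[0.239,-0.169,-0.002]], rot=[[0.0,0,-0.149],[0.0,0,-0.298],[0.0,0,-0.447],[0.0,0,-0.596],[0.0,0,-0.745],[0,0,-0.894],[0,0,-1.043],[0,0,-1.19]])

```text
clock: 21.05
eef_pos: [0.4761, 0.3112, 0.1786]
tcp_rot: [0.396, 0.918, 0.0, -0.001]
contact_force: [-1.2, -0.1, -0.1]
opening: 0.0647
```

```bash
python3 - <<'E'
from h import *; from rig import r
o=r.get_obs(); go(o,[.4783,.3085,.16],135.3); print(o["joint_pos"].round(2))
E
```

```text
slide [-0.0036 -0.0002  0.0186] rot [-0.001 -0.003 -0.034] | at [0.4761 0.3112 0.1786] yaw 133.3 F [-1.2 -0.1 -0.1] op 0.0647 t 21.05
[-0.18  0.62 -0.71  1.7   0.47  1.   -0.3 ]
```

Call:
step_arm(slide=[[-0.002,0,0.005],[-0.004,0,0.01],[-0.004,0,0.015],[-0.004,0,0.019],[-0.004,0,0.019],[-0.004,0,0.019],[-0.004,0,0.019],[-0.004,0,0.019]], rot=[[0,-0.003,-0.02],[0,-0.003,-0.034],[0,-0.003,-0.034],[0,-0.003,-0.034],[0,-0.003,-0.034],[0,-0.003,-0.034],[0,-0.003,-0.034],[0,-0.003,-0.034]])

```text
clock: 21.85
eef_pos: [0.4789, 0.3084, 0.1599]
tcp_rot: [0.38, 0.925, -0.0, 0.0]
contact_force: [0.1, -0.2, 0.2]
opening: 0.0651
```

```bash
python3 - <<'E'
from h import *; from rig import r
o=r.get_obs(); go(o,[.4783,.3085,.006],135.3); print(o["joint_pos"].round(2))
img,K,W=cam(r,"wrist"); print(proj(K,W,[.4783,.3085,.016])); cv2.imwrite("pics/n.png",img[:,:,::-1])
E
```

```text
slide [ 0.0006 -0.0003  0.1539] rot [-0.     0.001 -0.   ] | at [0.4789 0.3084 0.1599] yaw 135.3 F [ 0.1 -0.2  0.2] op 0.0651 t 21.85
[-0.18  0.64 -0.71  1.72  0.5   0.96 -0.29]
[248.95104991 180.86317399]
```

View pics/n.png

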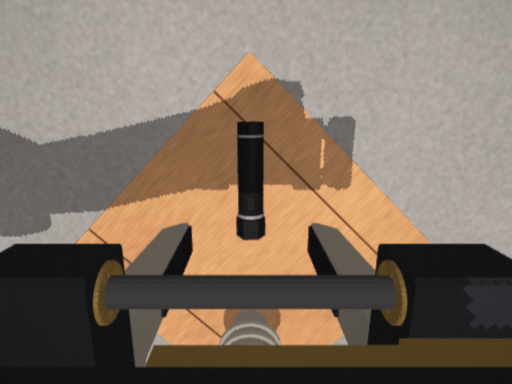

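The torch lies along the tool axis from (251,122) to (251,240), with the head nearer, close to the prediction. Descending to grip it.

Call:
step_arm(slide=[[0,0.001,0.035],[0,0.002,0.07],[0,0.002,0.1],[0,0.002,0.125],[0,0.002,0.141],[0,0.002,0.15],[0,0.002,0.153],[0,0.002,0.153]], rot=[[0,0,0],[0,0,0],[0,0,0],[0,0,0],[0,0,0],[0,0,0],[0,0,0],[0,0,0]])

```text
clock: 22.7
eef_pos: [0.4805, 0.3101, 0.0072]
tcp_rot: [0.38, 0.925, -0.0, 0.0]
contact_force: [-0.5, -0.1, -0.1]
opening: 0.0649
```

Call:
step_arm(slide=[[0,0,0.0],[0,0,0],[0,0,0],[0,0,0],[0,0,0],[0,0,0],[0,0,0],[0,0,0]], rot=[[0,0,0],[0,0,0],[0,0,0],[0,0,0],[0,0,0],[0,0,0],[0,0,0],[0,0,0]], claw=-1, grip_force=20)

```text
clock: 23.5
eef_pos: [0.4804, 0.3099, 0.0073]
tcp_rot: [0.38, 0.925, -0.0, 0.0]
contact_force: [-0.5, -1.0, 1.4]
opening: 0.0255
```

```bash
python3 - <<'E'
from h import *; from rig import r
o=r.get_obs(); go(o,[.4783,.3085,.18],135.3); print(o["joint_pos"].round(2))
E
```

```text
slide [ 0.0004 -0.0025 -0.1727] rot [-0.     0.001 -0.   ] | at [0.4804 0.3099 0.0073] yaw 135.3 F [-0.5 -1.   1.4] op 0.0255 t 23.5
[-0.28  0.84 -0.55  1.83  0.68  0.67 -0.44]
```

Call:
step_arm(slide=[[0,0,-0.006],[0,0,-0.025],[0,0,-0.05],[0,0,-0.08],[0,0,-0.11],[0,0,-0.14],[0,0,-0.16],[0,0,-0.17]], rot=[[0,0,0],[0,0,0],[0,0,0],[0,0,0],[0,0,0],[0,0,0],[0,0,0],[0,0,0]])

```text
clock: 24.3
eef_pos: [0.4808, 0.3108, 0.1794]
tcp_rot: [0.38, 0.925, 0.001, 0.001]
contact_force: [0.5, -0.0, -1.0]
opening: 0.0253
```

```bash
python3 - <<'E'
from h import *; from rig import r
o=r.get_obs(); go(o,[.456,-.1478,.18],177.6); print(o["joint_pos"].round(2))
E
```

```text
slide [-0.305  -0.3434 -0.0013] rot [ 0.002  0.002 -0.738] | at [0.4808 0.3108 0.1794] yaw 135.3 F [ 0.5 -0.  -1. ] op 0.0253 t 24.3
[-0.17  0.63 -0.72  1.69  0.48  1.   -0.27]
```

Call:
step_arm(slide=[[-0.012,-0.014,0],[-0.036,-0.04,0],[-0.06,-0.067,0],[-0.085,-0.096,0],[-0.11,-0.124,0],[-0.135,-0.152,0],[-0.16,-0.18,0],[-0.185,-0.208,0]], rot=[[0,0,-0.03],[0,0,-0.09],[0,0,-0.15],[0,0,-0.21],[0,0,-0.27],[0,0,-0.33],[0,0,-0.39],[0,0,-0.45]])

```text
clock: 25.1
eef_pos: [0.4652, 0.031, 0.1784]
tcp_rot: [0.163, 0.987, 0.001, 0.001]
contact_force: [-0.0, -0.1, -1.8]
opening: 0.0257
```

```bash
python3 - <<'E'
from h import *; from rig import r
o=r.get_obs(); go(o,[.456,-.1478,.15],177.6); print(o["joint_pos"].round(2))
E
```

```text
slide [-0.0488 -0.1723  0.0282] rot [ 0.001  0.001 -0.286] | at [0.4652 0.031  0.1784] yaw 161.2 F [-0.  -0.1 -1.8] op 0.0257 t 25.1
[ 0.51  0.53 -0.92  1.97  0.53  0.9   0.56]
```

Call:
step_arm(slide=[[-0.01,-0.035,0.0],[-0.02,-0.07,0.003],[-0.03,-0.105,0.008],[-0.039,-0.138,0.015],[-0.046,-0.162,0.022],[-0.049,-0.171,0.027],[-0.049,-0.172,0.028],[-0.049,-0.172,0.028]], rot=[[0,0,-0.06],[0,0,-0.12],[0,0,-0.17],[0,0,-0.22],[0.001,0.001,-0.26],[0.001,0.001,-0.286],[0.001,0.001,-0.286],[0.001,0.001,-0.286]])

```text
clock: 25.9
eef_pos: [0.4559, -0.1471, 0.1498]
tcp_rot: [0.021, 1.0, 0.001, -0.0]
contact_force: [-0.9, 0.7, -1.5]
opening: 0.0254
```

```bash
python3 - <<'E'
from h import *; from rig import r
o=r.get_obs(); go(o,[.456,-.1478,.025],177.6); print(o["joint_pos"].round(2))
img,K,W=cam(r,"wrist"); cv2.imwrite("pics/o.png",img[:,:,::-1])
c,s=np.cos(np.radians(-2.4)),np.sin(np.radians(-2.4))
for a in(-27,27):
  for b in(-25,25): print(a,b,proj(K,W,[.4569+(c*a-s*b)/1e3,-.1478+(s*a+c*b)/1e3,.041]).round(0))
img,K,W=cam(r,"side"); cv2.imwrite("pics/p.png",cv2.resize(img[80:210,230:390],None,fx=4,fy=4,interpolation=cv2.INTER_CUBIC)[:,:,::-1])
E
```

```text
slide [-0.0002 -0.0009  0.1248] rot [ 0.001 -0.    -0.   ] | at [ 0.4559 -0.1471  0.1498] yaw 177.6 F [-0.9  0.7 -1.5] op 0.0254 t 25.9
[ 0.9   0.62 -0.98  1.97  0.66  0.91  1.11]
-27 -25 [220. 161.]
-27 25 [278. 161.]
27 -25 [222. 220.]
27 25 [277. 220.]
```

View pics/o.png

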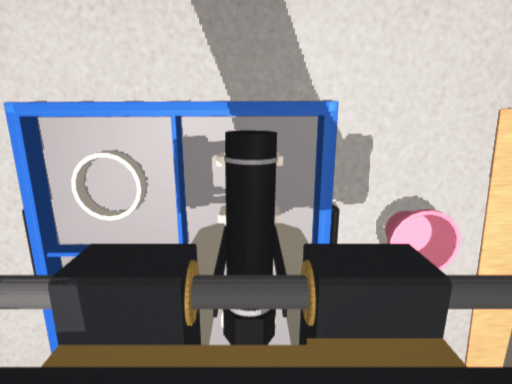

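View pics/p.png

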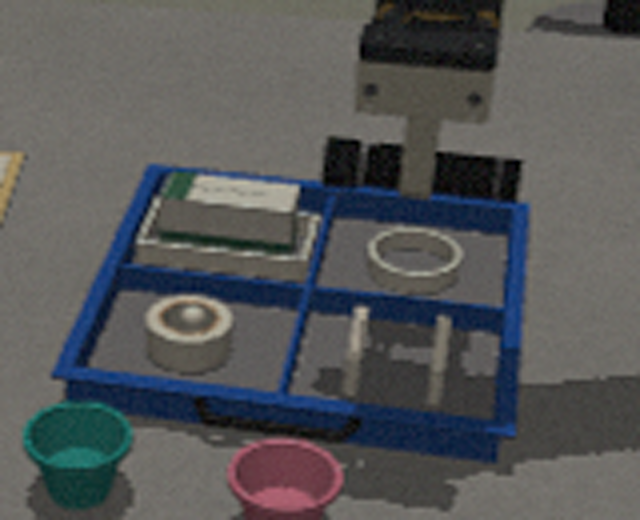

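The V supports in the wrist view are at (214–283,160), centred at u 248.5 where 249 was predicted. The torch is nearly centred along its length. The side view also shows the tape and carton seated. Lowering.

Call:
step_arm(slide=[[0.0,0,0.02],[0.0,-0.001,0.045],[0,-0.001,0.07],[0,-0.001,0.09],[0,-0.001,0.105],[0,-0.001,0.113],[0,-0.001,0.117],[0,-0.001,0.118]], rot=[[0,0,0],[0,0,0],[0,0,0],[0,0,0],[0,0,0],[0,0,0],[0,0,0],[0,0,0]])

```text
clock: 26.8
eef_pos: [0.457, -0.1467, 0.0327]
tcp_rot: [0.02, 1.0, 0.0, 0.001]
contact_force: [0.0, 0.4, -1.8]
opening: 0.0256
```

Call:
step_arm(slide=[[0,0,0.001],[0,0,0.002],[0,0,0.003],[0,0,0.004],[0,0,0.005],[0,0,0.006],[0,0,0.007],[0,0,0.008]], rot=[[0,0,0],[0,0,0],[0,0,0],[0,0,0],[0,0,0],[0,0,0],[0,0,0],[0,0,0]])

```text
clock: 27.6
eef_pos: [0.4572, -0.1473, 0.0255]
tcp_rot: [0.019, 1.0, -0.001, 0.001]
contact_force: [-2.4, -2.1, 14.9]
opening: 0.0254
```

Contact came at 25.5 mm against the 25.3 mm expected for a seated torch. Releasing.

Call:
step_arm(slide=[[0,0,-0.001],[0,0,-0.001],[0,0,-0.001],[0,0,-0.001],[0,0,-0.001],[0,0,-0.001],[0,0,-0.001],[0,0,-0.001]], rot=[[0,0,0],[0,0,0],[0,0,0],[0,0,0],[0,0,0],[0,0,0],[0,0,0],[0,0,0]], claw=0.15)

```text
clock: 28.4
eef_pos: [0.4571, -0.1473, 0.0264]
tcp_rot: [0.02, 1.0, -0.001, 0.001]
contact_force: [0.0, 1.0, 0.9]
opening: 0.0538
```

Call:
step_arm(slide=[[0,0,-0.01],[0,0,-0.03],[0,0,-0.05],[0,0,-0.08],[0,0,-0.11],[0,0,-0.14],[0,0,-0.16],[0,0,-0.16]], rot=[[0,0,0],[0,0,0],[0,0,0],[0,0,0],[0,0,0],[0,0,0],[0,0,0],[0,0,0]])

```text
clock: 29.2
eef_pos: [0.4586, -0.1468, 0.1894]
tcp_rot: [0.019, 1.0, -0.001, 0.004]
contact_force: [0.2, -0.3, -0.6]
opening: 0.0539
```

```bash
python3 - <<'E'
from h import *; from rig import r
o=r.get_obs(); go(o,[.601,.186,.20],120); print(o["joint_pos"].round(2))
img,K,W=cam(r,"wrist"); cv2.imwrite("pics/q.png",img[:,:,::-1])
E
```

```text
slide [-0.1294  0.338  -0.0104] rot [0.002 0.008 1.008] | at [ 0.4586 -0.1468  0.1894] yaw 177.8 F [ 0.2 -0.3 -0.6] op 0.0539 t 29.2
[ 0.94  0.57 -1.03  1.92  0.6   0.98  1.16]
```

View pics/q.png

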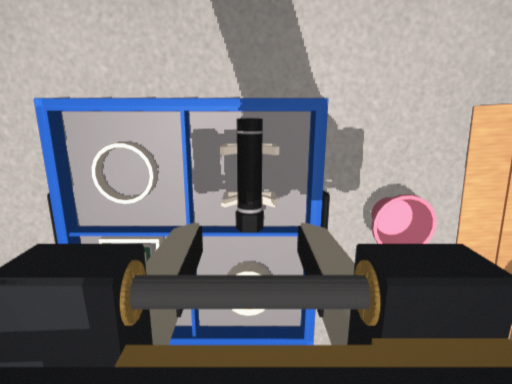

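The torch rests in both V supports, (222–278,150) and (222–274,199). Next is the cup, from the white stack at about (.601,.186).

Call:
step_arm(slide=[[-0.01,0.026,-0.001],[-0.025,0.065,-0.003],[-0.04,0.105,-0.006],[-0.056,0.145,-0.009],[-0.071,0.186,-0.012],[-0.086,0.226,-0.015],[-0.102,0.265,-0.018],[-0.115,0.3,-0.02]], rot=[[0,0,0.14],[0,0,0.28],[0,0,0.42],[0,0,0.56],[0,0,0.7],[0,0,0.84],[0,0,0.98],[0,0,1.12]], claw=1)

```text
clock: 30.05
eef_pos: [0.5837, 0.1501, 0.206]
tcp_rot: [0.55, 0.835, -0.001, 0.002]
contact_force: [0.9, -1.3, -0.2]
opening: 0.0934
```

```bash
python3 - <<'E'
from h import *; from rig import r
o=r.get_obs(); go(o,[.601,.186,.21],100); print(o["joint_pos"].round(2))
E
```

```text
slide [ 0.026   0.0301 -0.004 ] rot [0.001 0.004 0.233] | at [0.5837 0.1501 0.206 ] yaw 113.3 F [ 0.9 -1.3 -0.2] op 0.0934 t 30.05
[ 0.09  0.62 -0.64  1.57  0.41  1.08 -0.25]
```

Call:
step_arm(slide=[[0.01,0.012,-0.001],[0.02,0.022,-0.002],[0.025,0.028,-0.003],[0.026,0.03,-0.004],[0.026,0.03,-0.004],[0.026,0.03,-0.004],[0.026,0.03,-0.004],[0.026,0.03,-0.004]], rot=[[0,0.002,0.08],[0,0.004,0.16],[0,0.004,0.22],[0,0.004,0.233],[0,0.004,0.233],[0,0.004,0.233],[0,0.004,0.233],[0,0.004,0.233]])

```text
clock: 30.85
eef_pos: [0.6009, 0.1852, 0.2098]
tcp_rot: [0.643, 0.766, 0.0, 0.0]
contact_force: [1.0, -0.5, 0.4]
opening: 0.0932
```

```bash
python3 - <<'E'
from h import *; from rig import r
o=r.get_obs(); go(o,[.601,.186,.12],100)
img,K,W=cam(r,"wrist"); print(proj(K,W,[.601,.186,.079])); cv2.imwrite("pics/r.png",img[:,:,::-1])
im2,K2,W2=cam(r,"side"); cv2.imwrite("pics/s.png",cv2.resize(im2[150:290,160:340],None,fx=4,fy=4,interpolation=cv2.INTER_CUBIC)[:,:,::-1])
E
```

```text
slide [0.0008 0.0002 0.0898] rot [ 0.001 -0.    -0.001] | at [0.6009 0.1852 0.2098] yaw 100.0 F [ 1.  -0.5  0.4] op 0.0932 t 30.85
[248.89520652 184.05981648]
```

View pics/r.png

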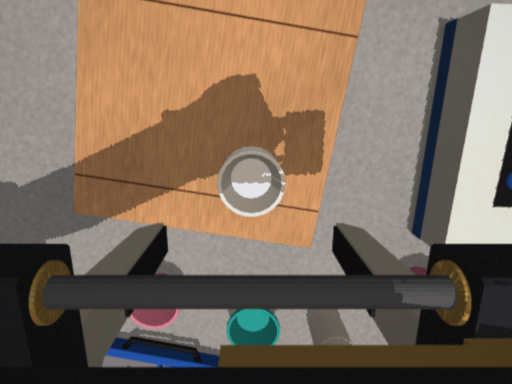

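View pics/s.png

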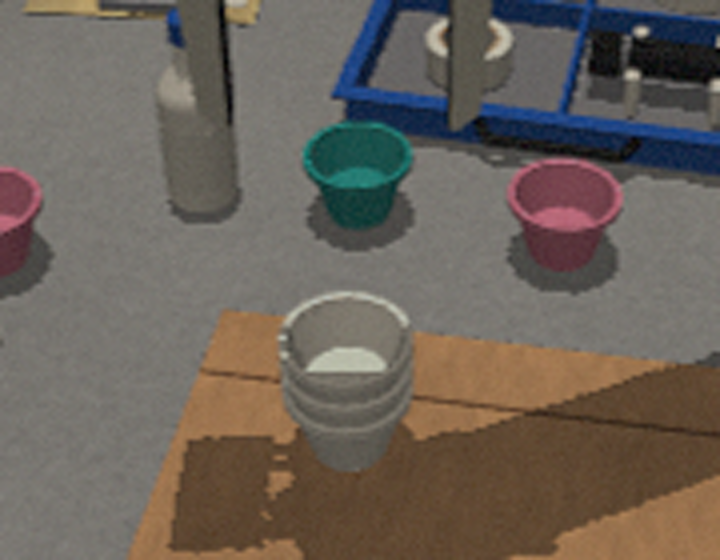

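The wrist view shows the white stack rim centred at (251,181), where (249,184) was predicted, so it is the right stack and only about 2 mm off. The pink and turquoise cups are well away from it. I'll descend until the fingertips are just above the second rim.

Call:
step_arm(slide=[[0.001,0,0.035],[0.002,0.001,0.07],[0.002,0.001,0.1],[0.002,0.001,0.12],[0.002,0.001,0.132],[0.002,0.001,0.138],[0.002,0.001,0.141],[0.002,0.001,0.141]], rot=[[0,0,0],[0,0,0],[0,0,0],[0,0,0],[0,0,0],[0,0,0],[0,0,0],[0,0,0]])

```text
clock: 31.75
eef_pos: [0.6021, 0.1879, 0.0696]
tcp_rot: [0.643, 0.766, 0.001, 0.0]
contact_force: [-0.1, 0.4, 0.1]
opening: 0.0926
```

```bash
python3 - <<'E'
from h import *; from rig import r
o=r.get_obs(); go(o,[.603,.187,.0675],100)
im2,K2,W2=cam(r,"side"); cv2.imwrite("pics/t.png",cv2.resize(im2[180:290,190:310],None,fx=5,fy=5,interpolation=cv2.INTER_CUBIC)[:,:,::-1])
E
```

```text
slide [-0.0011  0.0007  0.0021] rot [ 0.002 -0.001 -0.001] | at [0.6021 0.1879 0.0696] yaw 100.0 F [-0.1  0.4  0.1] op 0.0926 t 31.75
```

View pics/t.png

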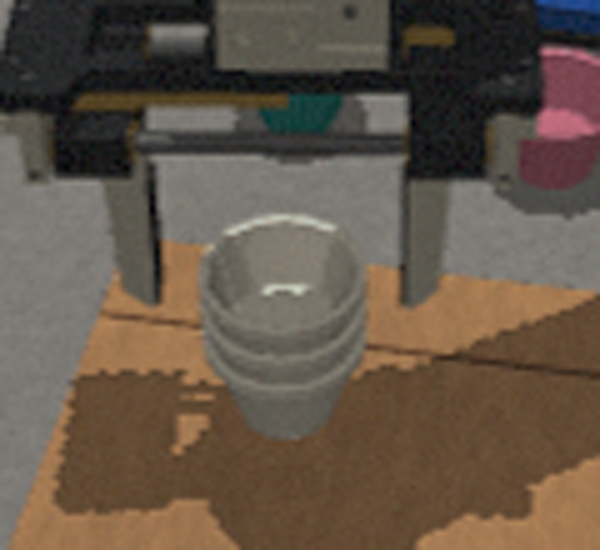

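The stack sits between the fingers with the tips above the second rim. A small trim, then close.

Call:
step_arm(slide=[[0,-0.001,0.001],[0,-0.001,0.002],[0,-0.001,0.002],[0,-0.001,0.002],[0,-0.001,0.002],[0,-0.001,0.002],[0,-0.001,0.002],[0,-0.001,0.002]], rot=[[0,0,0],[0,0,0],[0,0,0],[0,0,0],[0,0,0],[0,0,0],[0,0,0],[0,0,0]])

```text
clock: 32.6
eef_pos: [0.6013, 0.1878, 0.0679]
tcp_rot: [0.643, 0.766, 0.001, 0.001]
contact_force: [-0.0, -1.1, -0.9]
opening: 0.0932
```

Call:
step_arm(slide=[[0,0,0.0],[0,0,0],[0,0,0],[0,0,0],[0,0,0],[0,0,0],[0,0,0],[0,0,0]], rot=[[0,0,0],[0,0,0],[0,0,0],[0,0,0],[0,0,0],[0,0,0],[0,0,0],[0,0,0]], claw=-1, grip_force=10)

```text
clock: 33.4
eef_pos: [0.6013, 0.1879, 0.0679]
tcp_rot: [0.643, 0.766, 0.001, 0.001]
contact_force: [0.3, -0.3, -0.8]
opening: 0.0642
```

```bash
python3 - <<'E'
from h import *; from rig import r
o=r.get_obs(); go(o,[.603,.187,.12],100)
im2,K2,W2=cam(r,"side"); cv2.imwrite("pics/u.png",cv2.resize(im2[180:290,190:310],None,fx=5,fy=5,interpolation=cv2.INTER_CUBIC)[:,:,::-1])
E
```

```text
slide [-0.0011  0.0016 -0.0521] rot [ 0.003 -0.001 -0.001] | at [0.6013 0.1879 0.0679] yaw 100.0 F [ 0.3 -0.3 -0.8] op 0.0642 t 33.4
```

View pics/u.png

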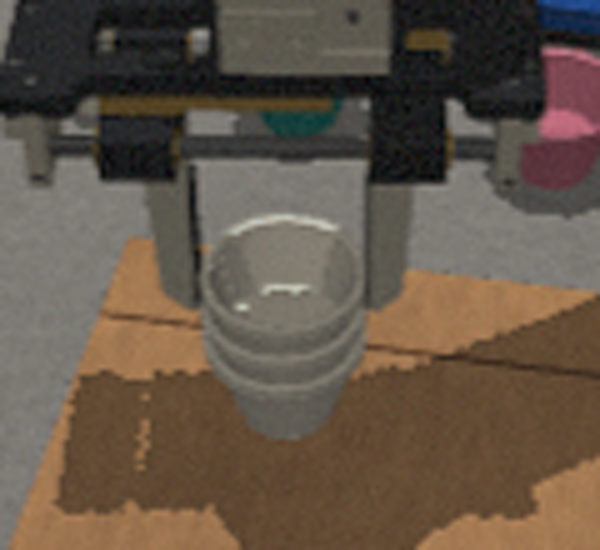

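Call:
step_arm(slide=[[0,0,-0.002],[0,0,-0.006],[0,0,-0.011],[0,0,-0.017],[0,0,-0.024],[0,0,-0.031],[0,0,-0.038],[0,0,-0.042]], rot=[[0,0,0],[0,0,0],[0,0,0],[0,0,0],[0,0,0],[0,0,0],[0,0,0],[0,0,0]])

```text
clock: 34.25
eef_pos: [0.6016, 0.188, 0.111]
tcp_rot: [0.643, 0.766, 0.002, 0.001]
contact_force: [0.2, 0.3, -0.6]
opening: 0.0639
```

```bash
python3 - <<'E'
from h import *; from rig import r
o=r.get_obs(); go(o,[.603,.187,.12],100)
im2,K2,W2=cam(r,"side"); cv2.imwrite("pics/v.png",cv2.resize(im2[160:290,190:310],None,fx=4,fy=4,interpolation=cv2.INTER_CUBIC)[:,:,::-1])
E
```

```text
slide [-0.0012  0.0013 -0.009 ] rot [ 0.004 -0.001 -0.001] | at [0.6016 0.188  0.111 ] yaw 100.0 F [ 0.2  0.3 -0.6] op 0.0639 t 34.25
```

View pics/v.png

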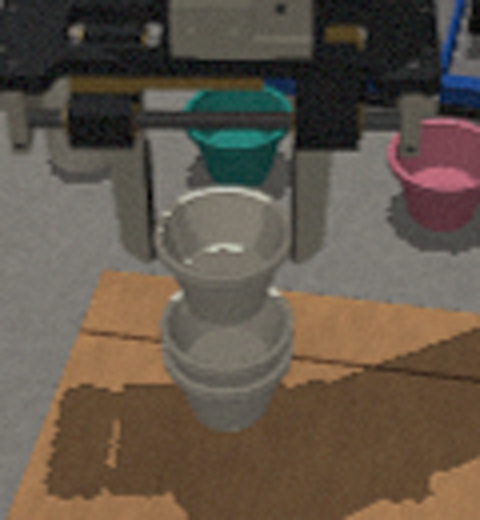

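The top cup came off alone, and the other two stay nested and standing. Lifting further and carrying it to the ring.

Call:
step_arm(slide=[[0,0,-0.01],[0,0,-0.03],[0,0,-0.05],[0,0,-0.07],[0,0,-0.08],[0,0,-0.085],[0,0,-0.085],[0,0,-0.085]], rot=[[0,0,0],[0,0,0],[0,0,0],[0,0,0],[0,0,0],[0,0,0],[0,0,0],[0,0,0]])

```text
clock: 35.1
eef_pos: [0.601, 0.1876, 0.1955]
tcp_rot: [0.643, 0.766, 0.001, 0.001]
contact_force: [0.3, 0.1, 0.3]
opening: 0.0642
```

```bash
python3 - <<'E'
from h import *; from rig import r
o=r.get_obs(); go(o,[.45,-.284,.18],70); print(o["joint_pos"].round(2))
E
```

```text
slide [-0.4384 -0.2303  0.0145] rot [ 0.003 -0.001  0.523] | at [0.601  0.1876 0.1955] yaw 100.0 F [0.3 0.1 0.3] op 0.0642 t 35.1
[-0.01  0.66 -0.57  1.51  0.38  1.08 -0.49]
```

Call:
step_arm(slide=[[-0.015,-0.008,0],[-0.045,-0.024,0.001],[-0.078,-0.041,0.002],[-0.112,-0.059,0.003],[-0.146,-0.077,0.004],[-0.18,-0.095,0.005],[-0.214,-0.112,0.006],[-0.248,-0.13,0.007]], rot=[[0,0,0.02],[0,0,0.05],[0,0,0.09],[0,0,0.13],[0,0,0.17],[0,0,0.21],[0,0,0.25],[0,0,0.29]])

```text
clock: 35.9
eef_pos: [0.5147, -0.0806, 0.187]
tcp_rot: [0.748, 0.664, 0.001, -0.0]
contact_force: [1.0, 0.2, -0.4]
opening: 0.0641
```

```bash
python3 - <<'E'
from h import *; from rig import r
o=r.get_obs(); go(o,[.45,-.284,.14],70); print(o["joint_pos"].round(2))
E
```

```text
slide [-0.2097 -0.0403  0.0466] rot [ 0.001 -0.002  0.231] | at [ 0.5147 -0.0806  0.187 ] yaw 83.2 F [ 1.   0.2 -0.4] op 0.0641 t 35.9
[ 0.46  0.5  -0.52  1.83  0.3   0.9  -0.31]
```

Call:
step_arm(slide=[[-0.037,-0.007,0.003],[-0.074,-0.014,0.008],[-0.11,-0.021,0.016],[-0.145,-0.028,0.026],[-0.178,-0.034,0.036],[-0.2,-0.038,0.043],[-0.209,-0.04,0.046],[-0.21,-0.04,0.047]], rot=[[0,0,0.04],[0,0,0.08],[0,0,0.12],[0,0,0.16],[0.001,-0.002,0.2],[0.001,-0.002,0.231],[0.001,-0.002,0.231],[0.001,-0.002,0.231]])

```text
clock: 36.7
eef_pos: [0.4493, -0.285, 0.1387]
tcp_rot: [0.82, 0.573, -0.001, -0.001]
contact_force: [-0.2, 0.4, -0.2]
opening: 0.0643
```

```bash
python3 - <<'E'
from h import *; from rig import r
o=r.get_obs(); go(o,[.45,-.284,.041],70); print(o["joint_pos"].round(2))
img,K,W=cam(r,"wrist"); cv2.imwrite("pics/w.png",img[:,:,::-1])
t=np.linspace(0,2*np.pi,8,endpoint=False); print([proj(K,W,[.45+.033*np.cos(a),-.284+.033*np.sin(a),.024]).round(0).tolist() for a in t])
im2,K2,W2=cam(r,"side"); cv2.imwrite("pics/x.png",cv2.resize(im2[70:200,240:390],None,fx=4,fy=4,interpolation=cv2.INTER_CUBIC)[:,:,::-1])
E
```

```text
slide [0.0012 0.0005 0.0977] rot [-0.002  0.    -0.001] | at [ 0.4493 -0.285   0.1387] yaw 69.9 F [-0.2  0.4 -0.2] op 0.0643 t 36.7
[ 0.8   0.56 -0.42  1.85  0.31  0.79 -0.13]
[[283.0, 176.0], [265.0, 155.0], [236.0, 154.0], [216.0, 173.0], [215.0, 200.0], [234.0, 219.0], [261.0, 220.0], [282.0, 203.0]]
```

View pics/w.png

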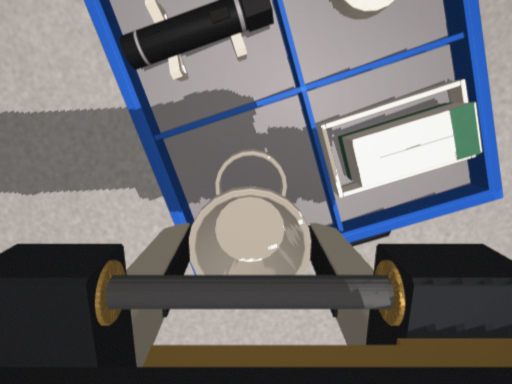

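View pics/x.png

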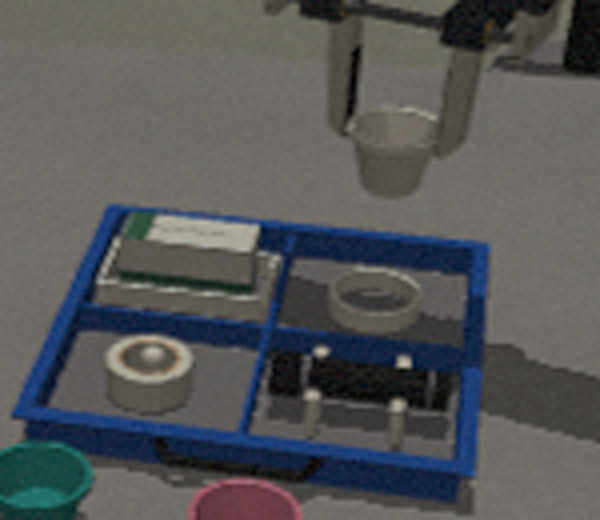

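The ring in the wrist view spans (216–287) with its top at v 151, within 2 px of the prediction. The cup is centred in the fingers. Lowering.

Call:
step_arm(slide=[[0.001,0.001,0.015],[0.001,0.001,0.033],[0.001,0.001,0.05],[0.001,0.001,0.065],[0.001,0.001,0.078],[0.001,0.001,0.087],[0.001,0.001,0.091],[0.001,0.001,0.092]], rot=[[0,0,0],[0,0,0],[0,0,0],[0,0,0],[0,0,0],[0,0,0],[0,0,0],[0,0,0]])

```text
clock: 37.6
eef_pos: [0.4524, -0.2818, 0.0474]
tcp_rot: [0.818, 0.575, 0.0, -0.001]
contact_force: [-0.8, 0.4, -0.2]
opening: 0.0641
```

Call:
step_arm(slide=[[0,0,0.001],[0,0,0.002],[0,0,0.003],[0,0,0.004],[0,0,0.005],[0,0,0.006],[0,0,0.007],[0,0,0.007]], rot=[[0,0,0],[0,0,0],[0,0,0],[0,0,0],[0,0,0],[0,0,0],[0,0,0],[0,0,0]])

```text
clock: 38.4
eef_pos: [0.4524, -0.2818, 0.0408]
tcp_rot: [0.818, 0.575, 0.0, -0.0]
contact_force: [-1.0, 0.3, 4.0]
opening: 0.0641
```

Contact at 40.8 mm against 41 mm expected. Releasing.

Call:
step_arm(slide=[[0,0,0],[0,0,0],[0,0,0],[0,0,0],[0,0,0],[0,0,0],[0,0,0],[0,0,0]], rot=[[0,0,0],[0,0,0],[0,0,0],[0,0,0],[0,0,0],[0,0,0],[0,0,0],[0,0,0]], claw=0.75)

```text
clock: 39.2
eef_pos: [0.4524, -0.2818, 0.0408]
tcp_rot: [0.818, 0.575, 0.0, -0.001]
contact_force: [0.1, 0.6, -0.4]
opening: 0.0815
```

Call:
step_arm(slide=[[0,0,-0.008],[0,0,-0.03],[0,0,-0.06],[0,0,-0.09],[0,0,-0.12],[0,0,-0.15],[0,0,-0.165],[0,0,-0.17]], rot=[[0,0,0],[0,0,0],[0,0,0],[0,0,0],[0,0,0],[0,0,0],[0,0,0],[0,0,0]])

```text
clock: 40.0
eef_pos: [0.4534, -0.2823, 0.2134]
tcp_rot: [0.818, 0.575, 0.001, 0.002]
contact_force: [1.1, -0.4, 0.3]
opening: 0.0816
```

```bash
python3 - <<'E'
from h import *; from rig import r
o=r.get_obs(); go(o,[.32,-.50,.22],50)
img,K,W=cam(r,"wrist"); cv2.imwrite("pics/y.png",img[:,:,::-1])
E
```

```text
slide [-0.25   -0.0516 -0.0068] rot [ 0.004 -0.001  0.352] | at [ 0.4534 -0.2823  0.2134] yaw 70.2 F [ 1.1 -0.4  0.3] op 0.0816 t 40.0
```

View pics/y.png

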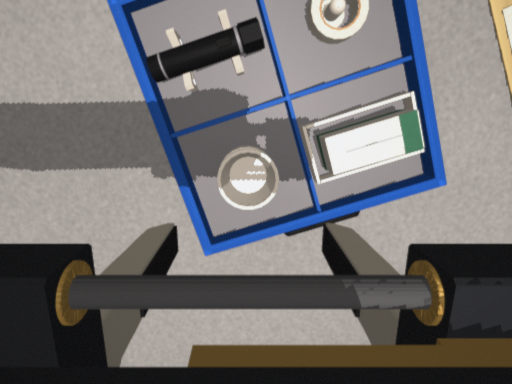

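The cup stands in the ring at (248,178). I'll move the arm clear for a last check.

Call:
step_arm(slide=[[-0.02,-0.004,-0.002],[-0.055,-0.011,-0.004],[-0.09,-0.018,-0.005],[-0.125,-0.026,-0.006],[-0.16,-0.033,-0.007],[-0.195,-0.04,-0.007],[-0.23,-0.047,-0.007],[-0.25,-0.051,-0.007]], rot=[[0,0,0.03],[0,0,0.07],[0,0,0.12],[0,0,0.17],[0,0,0.22],[0,0,0.27],[0,0,0.32],[0,0,0.35]])

```text
clock: 40.85
eef_pos: [0.3171, -0.5024, 0.2181]
tcp_rot: [0.907, 0.421, -0.0, -0.0]
contact_force: [-0.3, 0.6, -1.0]
opening: 0.0813
```

```bash
python3 - <<'E'
from h import *; from rig import r
print(r.get_obs()["clock"])
img,K,W=cam(r,"top"); cv2.imwrite("pics/z1.png",cv2.resize(img[90:340,70:430],None,fx=2.2,fy=2.2,interpolation=cv2.INTER_CUBIC)[:,:,::-1])
img,K,W=cam(r,"side"); cv2.imwrite("pics/z2.png",cv2.resize(img[100:280,180:390],None,fx=3.3,fy=3.3,interpolation=cv2.INTER_CUBIC)[:,:,::-1])
E
```

```text
40.85
```

View pics/z1.png

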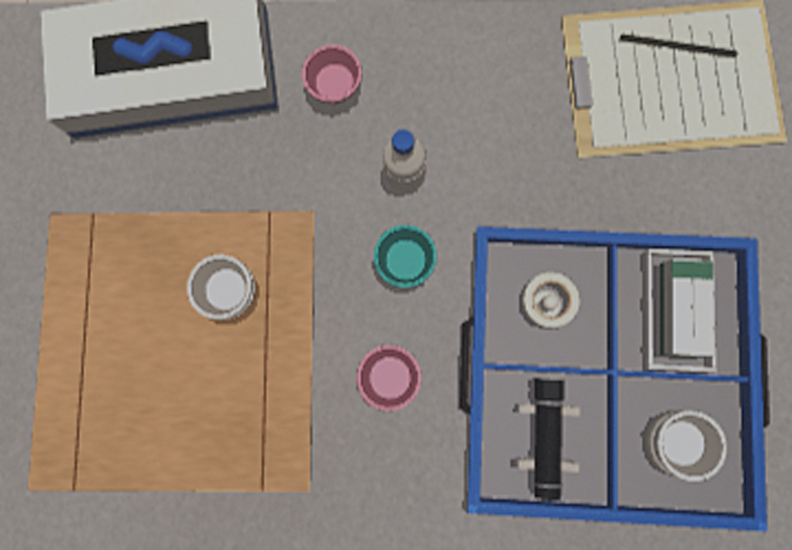

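View pics/z2.png

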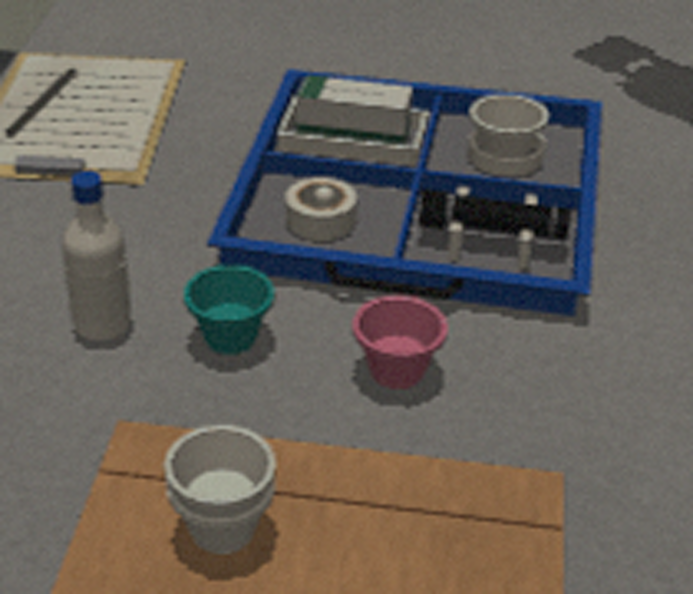

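Both final views agree. The tape is on its post at (550,299), the carton in the pocket at (683,310), the torch in both Vs at (547,438) and the cup upright in the ring at (690,445). Two cups are still nested at (221,287), and the bottle stands at (404,160) where it was. Handing in.

```bash
python3 - <<'E'
from rig import r
print(r.get_obs()["qd"].round(3)); print(r.close_job())
E
```

```text
[-0.045 -0.025 -0.081  0.038 -0.031  0.002 -0.002]
the job is handed in; nothing more can be done
None
```

I placed the tape, carton, torch and top cup in the tray, in the order asked, and handed the job in at about 41 s of the 128 s allowed.

- **Seating:** The tape and carton came to rest at heights that both put the tray plates about 8 mm above the counter. The torch and cup then touched down within 0.3 mm of the heights expected from that. The largest contact force I saw was about 19 N, while lowering the tape.
- **Final views:** The top and side pictures show all four items in their holders and the cup upright. The other two cups are still nested on the sheet. The bottle and the pink and turquoise cups are standing where they were.
- **Disagreements:** Camera estimates from different views differed by up to about 5 mm at worst, mostly 2–3 mm, within the roughly 10 mm clearance of the holders. The gripper read 64 mm on the 66 mm cup rim, but the cup came off the stack cleanly on its own. The last joint-speed reading before hand-in was still slightly above zero (up to 0.08 rad/s), with the arm well clear of everything.

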